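# Clear the pail and inspect the carved plaque through the reading lens

### The job

A small pail is standing on the carved clay plaque, over the red dot that marks the spot to be inspected: hang it by its arched handle on the arm of the hook stand and let go of it. Then take the reading lens by its handle from its rest and hold it level and still, centred over the red dot, with the middle of the lens at the height of the red collar on the focus post. Do not touch the clay with the lens, slide the collar or disturb the other things on the table, and finish while still holding the lens there, with the pail left hanging.

Things in the scene. Friction and masses are not known exactly. Their poses are not given: they have to be found in the camera images.
- pail_grip (a point): Centre of the upright wooden grip, 16 x 16 mm and 40 mm tall, on top of the pail's wire handle; on the pail's axis, 163 mm above its foot. z is up. The handle is an arch in the pail's y-z plane, so the way through it runs along the pail's x.
- pail_bail (a point): Underside of the peak of the pail's arched handle, where it sits on a hook: 26 mm below the centre of the wooden grip, 137 mm above the pail's foot, 87 mm above its rim. The arch is dark, rigid 6 mm wire that does not swing: upright sides at y = +-44 mm, shoulders 105 mm above the foot, then sloping to the peak. Axes as the pail's.
- pail: Tin pail, 72 mm across its foot, 84 mm across its rim, 50 mm tall, 0.13 to 0.25 kg; origin at the centre of its foot. At the start it stands upright on the plaque, over the red dot or up to 10 mm off in x and y.
- hook_stand: Green stand, fixed to the table: base 120 x 110 x 14 mm, post 16 mm thick, 237 mm tall; origin on the post's axis at table height. A level steel arm (8 mm round, axis 215 mm above the table, top 219 mm) runs from the post 100 mm along the stand's -x, then turns up to its tip at x = -112 mm, whose top is 239 mm above the table. Its yaw varies.
- lens_grip (a point): Point on the lens's handle where it is best held, near its centre of gravity, half-way up. Black handle 16 mm wide, 14 mm thick, along the lens's x from -69 to +31 mm of this point; below it is room for fingers to 20 mm either side along the handle and 30 mm down. The lens's x points from handle to glass, z up. 0.08 kg.
- lens_center (a point): Middle of the reading lens's glass, in a brass rim 74 mm across and 14 mm thick; 85 mm from the grip point along the lens's +x, in the same plane. z is normal to the glass.
- lens: The reading lens as a whole; origin under the middle of the glass, at the rim's underside (7 mm below point lens_center).
- lens_rest: Dark wooden rest, fixed to the table, 200 x 75 mm; two blocks whose tops are 45 mm above the table carry the lens's rim (at +x) and the end of its handle (at -x). Origin at table height in its middle.
- plaque: Carved clay plaque, fixed to the table, 220 x 200 mm; flat field 40 mm above the table, raised border 22 mm wide up to 53 mm above the table. Origin at the centre of its underside.
- mark: Red dot, 18 mm across, on the plaque's flat field, 40 mm above the table: the spot to inspect. Hidden under the pail at the start. Origin at its centre.
- focus_post: Aluminium post 12 mm thick and 224 mm tall on a round steel foot 84 mm across, fixed to the table beyond the plaque. Origin at table height on its axis.
- focus_mark (a point): Middle of the red collar (30 mm across, 12 mm high, with a small pointer) on the focus post; its height, 115 to 185 mm above the table, is the height at which to hold the middle of the lens. The collar holds itself by friction.
- jar: Bystander: closed jar, 60 mm across, 90 mm tall. Origin at its foot.
- bowl: Bystander: blue bowl, 110 mm across, 50 mm tall. Origin at its foot.
- brush: Bystander: brush lying near the robot in front of the plaque. Origin under its middle.
- cork_block: Bystander: cork block, 90 x 60 x 35 mm. Origin at its underside.
- test_tile: Bystander: grey fired tile, 90 x 90 x 20 mm. Origin at its underside.
Things that resemble listed ones, but are neither listed nor needed, are in the scene too. Leave any purple look-alike of the lens alone.

How it is judged:
By the outcome, as a careful person would: the job done as asked, in the order asked, and still so for the second after the job is handed in, while the arm keeps its last pose, push and grip.
It also fails if it takes over 64 s, if anything falls off the work surface, if the arm or the gripper's body presses on something with over 40 N, if the wrist force passes 120 N, or if a joint passes its speed limit or range.

### The arm

A 6-joint arm with a two-finger parallel gripper is mounted at the origin on the work surface. World frame = base frame: x ahead of the robot, y to its left, z up, the work surface at z = 0. Lengths are in m, angles in rad, forces in N, time in s.
With the tool pointing down it reaches from about 0.25 to 0.775 m from the base axis. Payload 4 kg.
Tool frame: the origin (TCP) lies on the centre line of the jaws, within the pads' length; the fingertips stand 8 mm ahead of it and the grasp point (between the pads) lies 11 mm behind it; z points along the fingers, x is the direction in which the jaws open and shut, and the axes are right-handed (so a half turn about z gives the same grasp; the last joint's range is limited). The gripper opens to 85 mm and grips with 20 to 120 N. Pads are 22 mm wide; open, the fingers measure 114 mm over their backs; the gripper's body (76 mm by 85 mm) begins 54 mm behind the grasp point. The pads swing forward as they close: fully open they stand 13 mm farther back than shut.
Start: joints at [-1.303, 0.087, 1.371, -0, 1.684, -0.103], TCP at [0.199, -0.513, 0.239] pointing down, gripper open.
Joint ranges: [-3.1, 3.1], [-0.76, 2.03], [0.27, 2.55], [-1.08, 4.22], [0.17, 2.65], [-2.57, 2.57]. Speed limits (rad/s): [2.79, 2.79, 3.14, 3.14, 3.14, 3.14].

### API

Orientations are given as a rotation vector (axis times angle).
In Python, from bench import robot gives the robot as it stands.
- The arm moves only by the tool move_arm, never from a script. Its argument "moves" is one flat list of numbers, 4 for each row, row after row: the shift along the tool's x, y, z in mm, then the turn about the tool's z in rad. In form: [x, y, z, twist, x, y, z, twist, ...]. A call has 1 to 5 rows; each row shifts and turns the commanded pose from where the row before left it, along the tool's axes as they then stand; what a row does not reach is not made up. A row lasts 1/8 s, in which the tool goes at most 62.5 mm and 10.7 degrees, less where a joint would pass 70% of its speed; a pose out of reach is approached as far as the arm can. A call is refused whole if a number of a shift passes 62.5 or a number of a turn 0.188, either way. A call with a gripper value outside its range is refused whole. "hand" is the closure in counts, from 0 (fully open) to 255 (shut), set as the call begins (left out, the last holds). The fingers move at their own pace and stop on an object; "force" is the grip in N (left out, the last holds). Time passes only in rows, so rows that do not move let the fingers close. It gives the time, the measured TCP pose, the force and the opening at its end, in the units of the state.
- robot.sense(): the state, without advancing time (a new reading comes with each control period).
- robot.snapshot(name): name is "scene" or "top" or "wrist"; returns a dict with "img" (420x560x3 uint8, red, green, blue), "depth" (420x560 float32, m along the optical axis (not along the pixel's ray), 0 where there is no reading), "fx", "fy", "cx", "cy" (pixels), "extrinsics" (4x4, takes a point from world to camera coordinates). Camera axes: x right, y up, looking along -z (the intrinsics and any distortion apply to the point x, -y, -z); pixel columns grow to the right and rows downward; lengths in m; the calibration is good to about 2 mm. A picture is of the moment at which its call begins.
- robot.job_done(): hands the job in, once; it reports no verdict.
Trained networks look in the newest picture that a camera, given by its name, has taken for a name from the list of things; names that differ only in an ending like _2 or _b are one class to them, and where a whole thing is asked for, a point or a joint stands for the part that bears it (a point fixed in the world has none). Each returns a list of dicts, best first, with "score" (0 to 1); they miss things now and then, are a little off and sometimes report something else, mostly with a low value. They report only what shows in the picture. A call takes as long as a camera call. They do not tell look-alikes from the thing itself.
- robot.cut_out(label, camera): "region" (420x560 bool, what is visible of it) and "rect" ([left, top, right, bottom] in pixels, round what is visible of it).
- robot.pinpoint(label, camera): "pixel" ([row, column] in pixels: a listed point, or the origin of a listed thing).
The state is a dict: "clock": time; "joint_positions": joint angles; "qd": joint speeds; "effort": joint torques, N m; "ee_pos": TCP position; "tool_rot": TCP orientation; "ft_force": force on the tool from outside, world axes, zero at the start; "wrist_torque": the same for the moment, N m; "gripper_width": opening from 0.0 (shut) to 1.0 (fully open).
Only numpy, scipy, OpenCV 4.12 (cv2) and the standard library are available. Lean on these libraries where they do the work, as an engineer would, in place of code of your own. Each camera call takes 0.05 s, during which the arm holds its last target.

## Working session

There is one attempt and no reset: what is moved stays moved. The work goes in short steps, Python scripts to look and compute and a tool call to move; the robot and the scene stay as the last step left them, time stands still between calls to the robot, and variables do not carry over. Pictures are saved under pics/ and viewed, and the job is handed in when it is done.

Besides the shell and the picture viewer there is one more tool, called after "Call:" as name(argument=value, ...), one argument or row to a line, values as JSON. move_arm: Moves the arm, as the interface text tells. Its arguments: {"type":"object","properties":{"moves":{"type":"array"},"hand":{"type":"number"},"force":{"type":"number"}},"required":["moves"]}

```bash
ls -la; mkdir -p pics; cat > h.py <<'E'
import numpy as np, cv2
from bench import robot
def snap(n,f=None):
    s=robot.snapshot(n)
    if f: cv2.imwrite('pics/'+f+'.png',s['img'][:,:,::-1])
    return s
def ray(s,r,c):
    E=np.array(s['extrinsics']);R=E[:3,:3];t=E[:3,3]
    d=np.array([(c-s['cx'])/s['fx'],-(r-s['cy'])/s['fy'],-1.])
    return -R.T@t, R.T@d
def p3(s,r,c,d=None):
    o,v=ray(s,r,c)
    if d is None: d=s['depth'][int(round(r)),int(round(c))]
    return o+v*d
def atz(s,r,c,z):
    o,v=ray(s,r,c); return o+v*(z-o[2])/v[2]
def proj(s,p):
    E=np.array(s['extrinsics']);q=E[:3,:3]@np.array(p)+E[:3,3]
    return (s['cy']-s['fy']*q[1]/-q[2], s['cx']+s['fx']*q[0]/-q[2])
def cloud(s):
    E=np.array(s['extrinsics']);R=E[:3,:3];t=E[:3,3]
    r,c=np.mgrid[:420,:560];d=s['depth']
    v=np.stack([(c-s['cx'])/s['fx']*d,-(r-s['cy'])/s['fy']*d,-d],-1)
    return (v-t)@R
def tri(obs):
    A=np.zeros((3,3));b=np.zeros(3)
    for s,r,c in obs:
        o,v=ray(s,r,c);v/=np.linalg.norm(v);P=np.eye(3)-np.outer(v,v);A+=P;b+=P@o
    return np.linalg.solve(A,b)
E
cat > a.py <<'E'
from h import *
np.set_printoptions(precision=4,suppress=True)
print(robot.sense())
S={n:snap(n,n+'0') for n in('scene','top','wrist')}
for n,s in S.items(): print(n,s['fx'],s['cx'],s['cy'],[k for k in s],np.array(s['extrinsics']))
for l in ['pail_grip','pail_bail','pail','hook_stand','lens_grip','lens_center','lens_rest','plaque','focus_post','focus_mark','jar','bowl','brush','cork_block','test_tile']:
    for n in('scene','top'):
        for x in robot.pinpoint(l,n)[:3]: 
            r,c=x['pixel']
            ri,ci=int(np.clip(r,0,419)),int(np.clip(c,0,559))
            print(l,n,round(x['score'],2),np.round([r,c]),p3(S[n],ri,ci))
E
python3 a.py
```

```text
total 12
drwxr-xr-x  3 agent agent 4096 Dec  6 10:57 .
drwxr-xr-x 23 root  root  4096 Dec  6 10:57 ..
drwxr-xr-x  2 agent agent 4096 Dec  6 10:57 pics
{'clock': 0.0, 'joint_positions': array([-1.3031,  0.088 ,  1.3723,  0.    ,  1.6836, -0.1031]), 'qd': array([ 0.0021, -0.0002, -0.0019, -0.0022, -0.0005,  0.0007]), 'effort': array([  0.    , -35.1864, -31.327 ,   0.    ,   0.0109,  -0.    ]), 'ee_pos': array([ 0.1992, -0.5121,  0.2381]), 'tool_rot': array([-2.5916,  1.773 ,  0.0027]), 'ft_force': array([-0.6707,  0.3527,  0.3318]), 'wrist_torque': array([-0.009 , -0.0096,  0.0489]), 'gripper_width': 1.0004123517218293}
scene 466.5203801142043 275.18246246113677 214.22361502125435 ['img', 'depth', 'fx', 'fy', 'cx', 'cy', 'extrinsics'] [[ 0.6696  0.7427 -0.0036 -0.3704]
 [-0.6272  0.5681  0.5328  0.2457]
 [ 0.3977 -0.3545  0.8463 -1.5569]
 [ 0.      0.      0.      1.    ]]
top 459.124402692981 277.0638105827021 207.88165900469102 ['img', 'depth', 'fx', 'fy', 'cx', 'cy', 'extrinsics'] [[ 0.0163 -0.9998  0.0072 -0.0058]
 [ 0.9886  0.0172  0.1497 -0.5656]
 [-0.1498  0.0047  0.9887 -1.459
[... 2193 characters left out ...]
 0.0183]
jar scene 0.82 [241. 387.] [0.7577 0.2293 0.0523]
jar top 0.91 [158. 205.] [0.7186 0.2395 0.0826]
bowl scene 0.91 [358. 260.] [ 0.7521 -0.2343 -0.0013]
bowl scene 0.38 [154. 365.] [0.498  0.4377 0.021 ]
bowl top 0.91 [156. 349.] [ 0.7538 -0.2386  0.0087]
brush scene 0.84 [208. 238.] [0.3736 0.0075 0.0114]
brush top 0.64 [268. 275.] [0.3711 0.0071 0.0184]
brush top 0.33 [143. 256.] [0.7584 0.0766 0.138 ]
cork_block scene 0.62 [227. 275.] [0.5132 0.0355 0.0422]
cork_block scene 0.58 [337. 119.] [ 0.484  -0.4679  0.0348]
cork_block top 0.62 [241. 414.] [ 0.4655 -0.4446  0.0339]
test_tile scene 0.84 [152. 366.] [0.4895 0.4472 0.0207]
test_tile top 0.61 [232. 140.] [0.4814 0.4539 0.0164]
```

View pics/scene0.png

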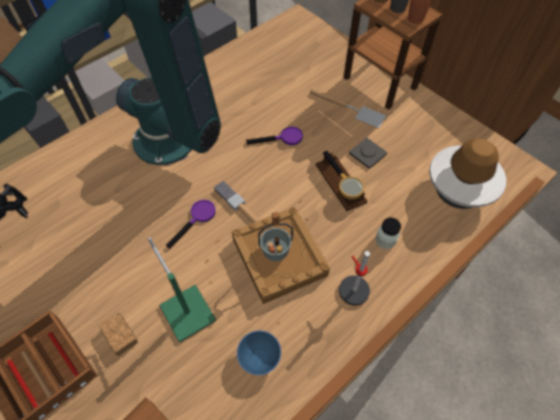

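View pics/top0.png

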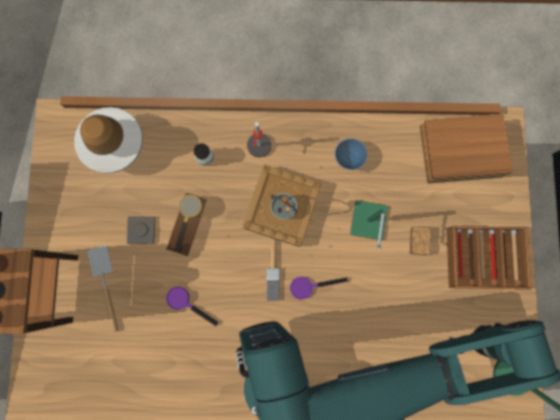

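View pics/wrist0.png

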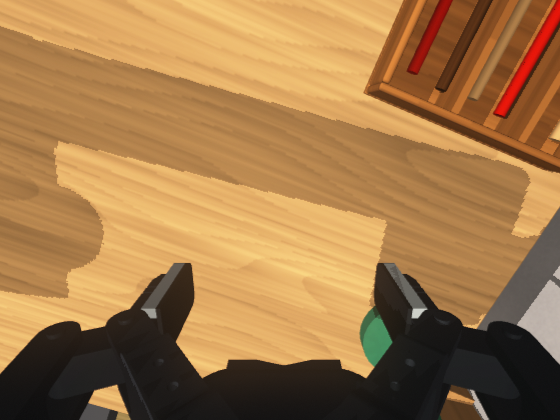

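The scene view shows the pail on the plaque at (275,240), the green stand at (185,305) with its arm running to (152,240), and the brass lens on its rest at (345,180). Two purple look-alikes are at (203,212) and (290,136). The collar is at (360,265).

```bash
cat > b.py <<'E'
from h import *
np.set_printoptions(precision=4,suppress=True)
S={n:snap(n) for n in('scene','top')}
def crop(n,r0,r1,c0,c1,k): return cv2.resize(S[n]['img'][r0:r1,c0:c1,::-1],None,fx=k,fy=k,interpolation=cv2.INTER_CUBIC)
a=crop('scene',200,300,225,335,5); cv2.imwrite('pics/pail_c.png',a)
a=crop('scene',230,345,140,225,5);b=crop('top',190,260,340,400,8)[:575]; 
cv2.imwrite('pics/stand_c.png',np.hstack([a[:560],b[:560][:, :375]]))
a=crop('scene',145,215,310,375,6);b=crop('top',185,260,160,215,5.6); cv2.imwrite('pics/lens_c.png',np.hstack([a[:420],b[:420]]))
for n in S:
    P=cloud(S[n])
    for nm,box in dict(pailtop=(.5,.65,-.09,.08,.195,.25),wire=(.5,.65,-.09,.08,.11,.19),rim=(.5,.65,-.09,.08,.08,.1),standtop=(.35,.65,-.45,-.2,.17,.26),lens=(.4,.65,.2,.4,.045,.075),collar=(.72,.86,.0,.16,.06,.3)).items():
        m=(P[...,0]>box[0])&(P[...,0]<box[1])&(P[...,1]>box[2])&(P[...,1]<box[3])&(P[...,2]>box[4])&(P[...,2]<box[5])&(S[n]['depth']>0)
        q=P[m]
        print(n,nm,len(q),q.min(0) if len(q) else'',q.max(0) if len(q) else '',np.median(q,0) if len(q) else '')
        if nm in('standtop','lens') and len(q)>5:
            d=q[:,:2]-q[:,:2].mean(0);u,s,v=np.linalg.svd(d,full_matrices=False);print('   axis',v[0],np.arctan2(v[0,1],v[0,0]),q.mean(0))
E
python3 b.py
```

```text
scene pailtop 79 [ 0.5617 -0.0245  0.1951] [ 0.5801 -0.0032  0.2243] [ 0.5736 -0.0165  0.2181]
scene wire 125 [ 0.5454 -0.0547  0.1108] [0.5969 0.0268 0.1898] [ 0.5762 -0.0171  0.1634]
scene rim 225 [ 0.5281 -0.0553  0.0801] [0.6118 0.0286 0.0988] [ 0.5707 -0.0161  0.0866]
scene standtop 274 [ 0.426  -0.3075  0.1709] [ 0.5486 -0.2779  0.2407] [ 0.5191 -0.2945  0.2179]
   axis [ 0.9862 -0.1653] -0.16603175485605925 [ 0.5061 -0.2941  0.2167]
scene lens 659 [0.4213 0.2514 0.045 ] [0.6101 0.344  0.0651] [0.5583 0.2995 0.0554]
   axis [ 0.9668 -0.2554] -0.2582549863280041 [0.5422 0.2956 0.0552]
scene collar 269 [0.7489 0.0573 0.0607] [0.8068 0.0888 0.2275] [0.793  0.0686 0.1414]
top pailtop 41 [ 0.5569 -0.027   0.1988] [ 0.5771 -0.0091  0.2309] [ 0.5651 -0.0178  0.2216]
top wire 55 [ 0.5411 -0.0569  0.1119] [0.5932 0.0204 0.1879] [ 0.5639 -0.0248  0.1686]
top rim 116 [ 0.5262 -0.0593  0.0803] [0.6072 0.0235 0.0975] [ 0.5747 -0.0258  0.0878]
top standtop 160 [ 0.4242 -0.3111  0.1744] [ 0.5443 -0.2818  0.2422] [ 0.5047 -0.2959  0.2194]
   axis [-0.9899  0.1419] 2.999197656097776 [ 0.4972 -0.2955  0.2206]
top lens 622 [0.4187 0.2492 0.0453] [0.6057 0.34   0.0675] [0.552  0.2967 0.0565]
   axis [-0.9688  0.2477] 2.8912510417003845 [0.5349 0.2935 0.0564]
top collar 131 [0.7485 0.0552 0.0629] [0.8007 0.0836 0.2281] [0.7844 0.0688 0.1425]
```

View pics/pail_c.png

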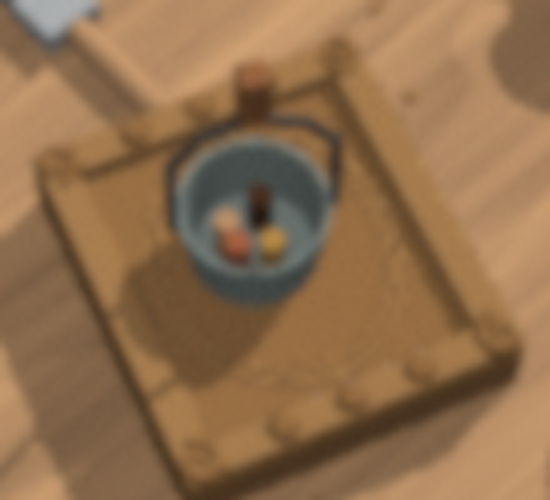

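View pics/stand_c.png

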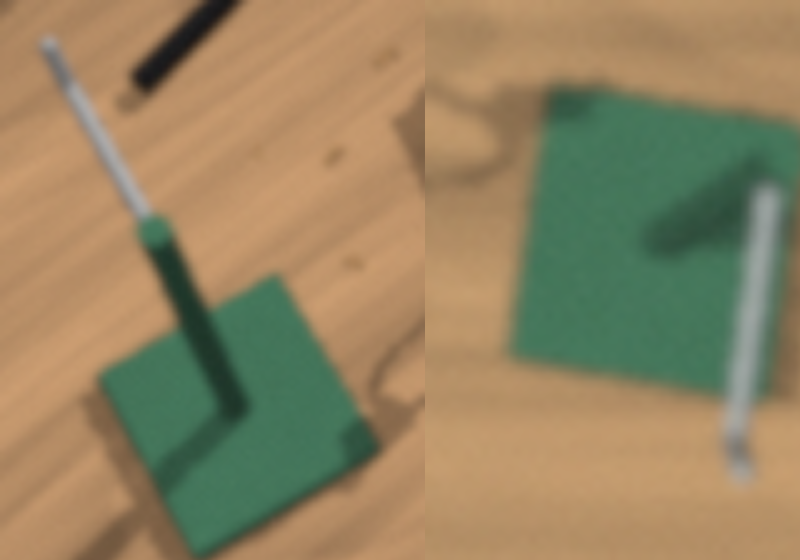

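View pics/lens_c.png

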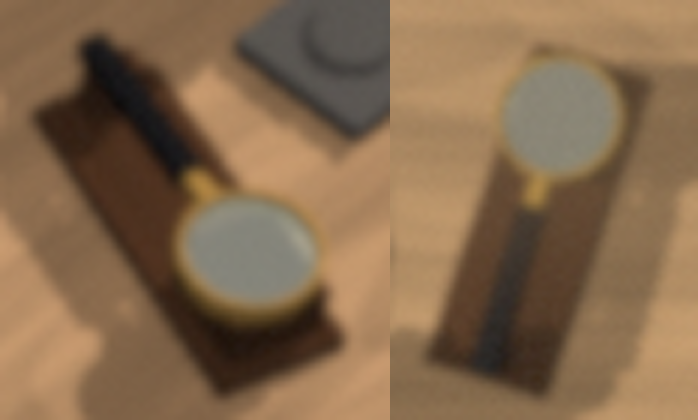

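```bash
cat > c.py <<'E'
from h import *
np.set_printoptions(precision=4,suppress=True)
S={n:snap(n) for n in('scene','top')}
for n in S:
    P=cloud(S[n]);D=S[n]['depth']
    def sel(b): return P[(P[...,0]>b[0])&(P[...,0]<b[1])&(P[...,1]>b[2])&(P[...,1]<b[3])&(P[...,2]>b[4])&(P[...,2]<b[5])&(D>0)]
    def line(q):
        d=q[:,:2]-q[:,:2].mean(0);v=np.linalg.svd(d,full_matrices=False)[2][0];v*=np.sign(v[np.argmax(abs(v))]);return v,np.arctan2(v[1],v[0])
    q=sel((.5,.65,-.09,.08,.115,.185)); print(n,'wire',line(q),q.mean(0))
    q=sel((.5,.65,-.09,.08,.115,.150)); print(n,'wire low',line(q),q[q[:,1]>-.015].mean(0),q[q[:,1]<-.015].mean(0))
    q=sel((.36,.60,-.45,-.2,.205,.225)); q=q[(q[:,0]<.527)&(q[:,0]>.45)];print(n,'arm',line(q),q.mean(0),len(q))
    q=sel((.36,.60,-.45,-.2,.225,.25)); q=q[(q[:,0]<.45)];print(n,'tip',q)
    q=sel((.52,.60,-.35,-.25,.228,.25)); print(n,'post',q.mean(0),q.max(0))
    q=sel((.53,.65,.23,.35,.05,.065));print(n,'glass',q.min(0),q.max(0),(q.min(0)+q.max(0))/2)
    q=sel((.41,.515,.27,.35,.05,.07));print(n,'handle',line(q),q.mean(0),q.max(0))
    o,_=ray(S[n],0,0);print('cam',o)
    q=sel((.72,.86,0,.16,.1,.25)); 
    for l in('hook_stand','pail','lens_rest','lens','plaque'):
        for x in robot.cut_out(l,n)[:1]: 
            m=x['region']&(D>0);w=P[m];print(l,x['score'],x['rect'],np.median(w,0))
    img=S[n]['img'].astype(int); m=(img[...,0]>130)&(img[...,1]<80)&(img[...,2]<80)&(D>0)&(P[...,0]>.7)&(P[...,0]<.85)&(abs(P[...,1]-.08)<.08)
    w=P[m];print('red',len(w),w.min(0),w.max(0),np.median(w,0))
E
python3 c.py
```

```text
scene wire (array([0.5208, 0.8537]), np.float64(1.022985114575349)) [ 0.5711 -0.0142  0.1567]
scene wire low (array([0.5174, 0.8557]), np.float64(1.026998320567563)) [0.594  0.0228 0.1342] [ 0.5487 -0.0522  0.1328]
scene arm (array([ 0.9875, -0.1577]), np.float64(-0.1583987158154392)) [ 0.4869 -0.2908  0.2172] 97
scene tip [[ 0.4285 -0.2812  0.2395]
 [ 0.4295 -0.2794  0.2386]
 [ 0.4275 -0.2841  0.2369]
 [ 0.4318 -0.283   0.2413]
 [ 0.4298 -0.2804  0.2355]
 [ 0.4321 -0.2789  0.2368]
 [ 0.4307 -0.2837  0.2358]
 [ 0.4315 -0.2818  0.2347]
 [ 0.4318 -0.2798  0.2326]
 [ 0.4328 -0.2779  0.2317]
 [ 0.4299 -0.2845  0.2309]
 [ 0.4314 -0.2828  0.2309]
 [ 0.4334 -0.2812  0.2316]
 [ 0.4367 -0.2798  0.2345]
 [ 0.4329 -0.2841  0.2297]
 [ 0.4356 -0.2827  0.2316]
 [ 0.4379 -0.2811  0.2328]
 [ 0.4361 -0.2786  0.2272]
 [ 0.4347 -0.2855  0.2291]
 [ 0.4353 -0.2836  0.2274]
 [ 0.4361 -0.2817  0.2261]
 [ 0.4373 -0.2799  0.2256]
 [ 0.4365 -0.2848  0.2257]
 [ 0.4381 -0.2831  0.2258]]
scene post [ 0.541  -0.2996  0.2349] [ 0.5485 -0.2925  0.2404]
scene glass [0.5304 0.2502 0.0501] [0.6094 0.3272 0.0636] [0.56
[... 1273 characters left out ...]
89]]
top post [ 0.537  -0.3029  0.2365] [ 0.5444 -0.2954  0.2439]
top glass [0.5314 0.2492 0.0502] [0.6047 0.3216 0.0645] [0.5681 0.2854 0.0574]
top handle (array([ 0.9668, -0.2553]), np.float64(-0.2582080763051013)) [0.4661 0.3104 0.0586] [0.5126 0.3321 0.068 ]
cam [0.3407 0.0108 1.5273]
hook_stand 0.96 [349.3, 197.9, 389.6, 242.1] [ 0.5313 -0.296   0.0151]
pail 0.97 [272.6, 191.6, 298.3, 220.2] [ 0.5681 -0.0174  0.0621]
lens_rest 0.79 [168.9, 196.0, 206.7, 254.4] [0.4848 0.2987 0.0122]
lens 0.92 [289.3, 271.5, 348.5, 297.0] [ 0.319  -0.0917  0.0121]
plaque 0.97 [243.0, 163.1, 319.6, 246.2] [ 0.5743 -0.008   0.0439]
red 46 [0.7501 0.0582 0.0072] [0.8224 0.0902 0.1484] [0.7796 0.0737 0.1392]
```

```bash
cat > plan.py <<'E'
from h import *
from scipy.spatial.transform import Rotation as Ro
def pose():
    s=robot.sense();R=Ro.from_rotvec(s['tool_rot']).as_matrix();th=np.arctan2(R[1,0],R[0,0])
    return s,R,th
def plan(p0,th0,p,th,n,tilt=True):
    """returns rows of tool-frame shifts"""
    p0=np.array(p0,float);p=np.array(p,float);dth=(th-th0+np.pi)%(2*np.pi)-np.pi if abs(th-th0)<=np.pi else th-th0
    rows=[];cur=p0.copy();t=th0
    for i in range(n):
        tgt=p0+(p-p0)*(i+1)/n
        d=tgt-cur;c,s=np.cos(t),np.sin(t)
        x=np.array([c,s,0]);y=np.array([s,-c,0])
        r=[round(1000*d@x),round(1000*d@y),round(-1000*d[2]),round(-dth/n,3)]
        rows.append(r);cur=cur+(r[0]*x+r[1]*y)/1000-np.array([0,0,r[2]/1000]);t-=r[3]
    for i in range(0,n,5):print(sum(rows[i:i+5],[]))
    print('end',cur,t)
E
python3 - <<'E'
from plan import *
s,R,th=pose();print(R,th)
plan(s['ee_pos']+[0,0,.12],th,(.569,-.016,.36),1.025,13)
E
```

```text
[[ 3.62401458e-01 -9.32022093e-01  4.28750682e-05]
 [-9.32022092e-01 -3.62401459e-01 -3.71877723e-05]
 [ 5.01978127e-05 -2.64836079e-05 -9.99999998e-01]] -1.1999531090921196
[-25, -40, 0, np.float64(-0.171), -18, -44, 0, np.float64(-0.171), -11, -47, 0, np.float64(-0.171), -2, -47, 0, np.float64(-0.171), 6, -48, 0, np.float64(-0.171)]
[14, -45, 0, np.float64(-0.171), 21, -43, 0, np.float64(-0.171), 29, -38, 0, np.float64(-0.171), 34, -33, 0, np.float64(-0.171), 40, -27, -1, np.float64(-0.171)]
[43, -19, 0, np.float64(-0.171), 46, -12, 0, np.float64(-0.171), 48, -4, 0, np.float64(-0.171)]
end [ 0.568884   -0.01540467  0.36032087] 1.0230468909078807
```

Call:
move_arm(
  moves=[0,0,-40,0,0,0,-40,0,0,0,-40,0],
  hand=0,
)

```text
clock: 2.72
ee_pos: [0.1992, -0.5125, 0.3606]
tool_rot: [2.593, -1.774, 0.0]
ft_force: [-0.6, -0.9, -0.0]
gripper_width: 0.999
```

Call:
move_arm(
  moves=[-25,-40,0,-0.171,-18,-44,0,-0.171,-11,-47,0,-0.171,-2,-47,0,-0.171,6,-48,0,-0.171],
)

```text
clock: 3.35
ee_pos: [0.3422, -0.32, 0.3595]
tool_rot: [3.096, -0.531, 0.001]
ft_force: [0.2, 0.3, -0.0]
gripper_width: 1.001
```

Call:
move_arm(
  moves=[14,-45,0,-0.171,21,-43,0,-0.171,29,-38,0,-0.171,34,-33,0,-0.171,40,-27,0,-0.171],
)

```text
clock: 3.98
ee_pos: [0.4846, -0.1287, 0.3595]
tool_rot: [3.037, 0.801, 0.001]
ft_force: [0.2, -0.1, -1.3]
gripper_width: 0.997
```

Call:
move_arm(
  moves=[43,-19,0,-0.171,46,-12,0,-0.171,48,-4,0,-0.171,0,0,0,0],
)

```text
clock: 4.47
ee_pos: [0.57, -0.0128, 0.358]
tool_rot: [-2.735, -1.543, 0.002]
ft_force: [-1.0, -0.7, -0.1]
gripper_width: 1.001
```

```bash
python3 - <<'E'
from plan import *
np.set_printoptions(precision=4,suppress=True)
s,R,th=pose();print(s['clock'],s['ee_pos'],th,s['joint_positions'])
w=snap('wrist','w1')
for l in('pail_grip','pail_bail','pail'):
    for x in robot.pinpoint(l,'wrist')[:2]:print(l,x,p3(w,*np.clip(x['pixel'],0,[419,559])))
P=cloud(w);D=w['depth']
q=P[(P[...,2]>.19)&(P[...,2]<.235)&(D>0)&(abs(P[...,0]-.569)<.04)&(abs(P[...,1]+.016)<.04)]
print(len(q),q.min(0),q.max(0))
q2=q[q[:,2]>.217];print('top',q2.mean(0),len(q2),q2.min(0),q2.max(0),cv2.minAreaRect((q2[:,:2]*1000).astype(np.float32)))
for z0,z1 in((.11,.15),(.15,.185),(.115,.185)):
    q=P[(P[...,2]>z0)&(P[...,2]<z1)&(D>0)&(abs(P[...,0]-.569)<.06)&(abs(P[...,1]+.016)<.06)]
    c=q[:,:2].mean(0);v=np.linalg.svd(q[:,:2]-c,full_matrices=False)[2][0];print(c,np.arctan(v[1]/v[0]),len(q))
E
```

```text
4.475 [ 0.57   -0.0128  0.358 ] 1.0276308812172656 [-0.1223  0.1431  1.0757  0.0006  1.9246 -1.1497]
pail_grip {'pixel': [191.9, 282.6], 'score': 0.73} [ 0.5627 -0.0093  0.2226]
pail_bail {'pixel': [186.9, 281.7], 'score': 0.93} [ 0.5617 -0.0097  0.2062]
pail {'pixel': [169.8, 283.9], 'score': 0.63} [ 0.5744 -0.015   0.0417]
411 [ 0.5589 -0.023   0.1913] [ 0.5786 -0.0033  0.2236]
top [ 0.5685 -0.0129  0.2215] 304 [ 0.5591 -0.023   0.217 ] [ 0.5786 -0.0033  0.2236] ((568.6132202148438, -13.007881164550781), (15.479283332824707, 15.327945709228516), 59.1830940246582)
[ 0.5684 -0.0112] 1.0206321843419133 85
[ 0.5684 -0.0133] 1.0212712574809863 342
[ 0.5683 -0.0132] 1.0211095857048196 422
```

View pics/w1.png

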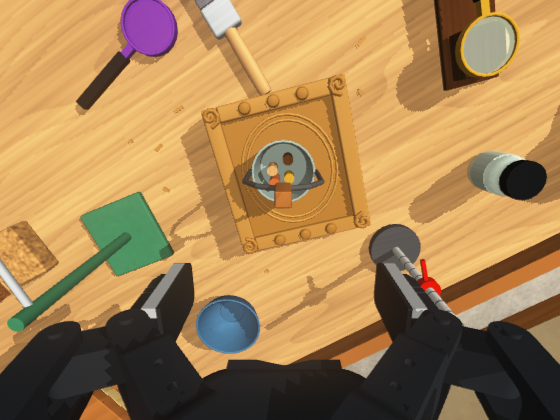

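Wrist view confirms the pail's wooden grip at (192,283), directly ahead of the jaws, with the top at z=0.223 as expected. Descending.

Call:
move_arm(
  moves=[-1,-1,40,0.006,0,0,40,0,0,0,40,0,0,0,30,0,0,0,0,0],
)

```text
clock: 5.3
ee_pos: [0.5654, -0.0168, 0.2066]
tool_rot: [-2.743, -1.525, 0.008]
ft_force: [0.4, 0.9, 0.3]
gripper_width: 1.001
```

```bash
python3 - <<'E'
from plan import *
s,R,th=pose();print(s['ee_pos'],th); w=snap('wrist','w2')
P=cloud(w);D=w['depth'];q=P[(P[...,2]>.215)&(P[...,2]<.235)&(D>0)&(abs(P[...,0]-.569)<.02)&(abs(P[...,1]+.013)<.02)]
print(q.mean(0),len(q),q.max(0))
E
```

```text
[ 0.56540069 -0.01680315  0.20664305] 1.0146009050035418
[ 0.56755183 -0.01217876  0.22101453] 1318 [ 0.57942348 -0.00301929  0.2234566 ]
```

View pics/w2.png

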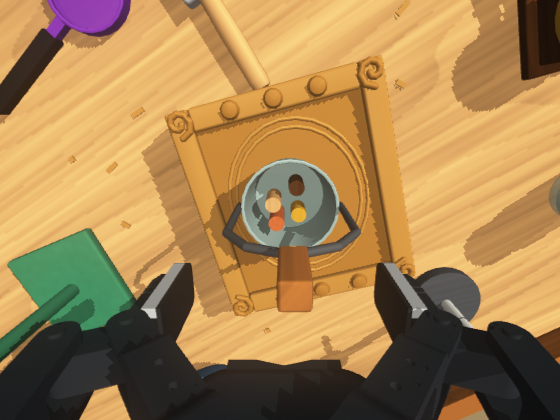

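Call:
move_arm(
  moves=[4,0,4,-0.006,0,0,7,0,0,0,0,0],
)

```text
clock: 5.72
ee_pos: [0.5696, -0.0123, 0.1982]
tool_rot: [-2.739, -1.538, 0.0]
ft_force: [0.7, 0.6, -0.0]
gripper_width: 0.996
```

```bash
python3 - <<'E'
from plan import *
s,R,th=pose();print(s['ee_pos'],th,R[:,2]); w=snap('wrist','w3')
P=cloud(w);D=w['depth'];q=P[(P[...,2]>.215)&(P[...,2]<.235)&(D>0)&(abs(P[...,0]-.569)<.02)&(abs(P[...,1]+.013)<.02)]
print(q.mean(0),len(q),q.max(0))
E
```

```text
[ 0.56955304 -0.01229173  0.19821349] 1.0231282338501186 [-2.40892170e-04 -1.24530634e-04 -9.99999963e-01]
[ 0.56747341 -0.01212401  0.22096893] 1486 [ 0.57890895 -0.00293459  0.22357133]
```

View pics/w3.png

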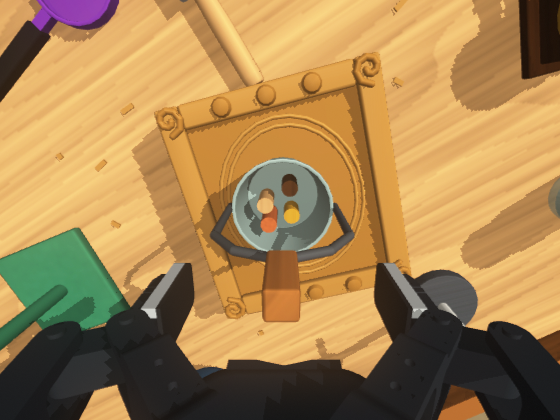

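The grip is at (283,285), centred between the jaws. Closing.

Call:
move_arm(
  moves=[-1,0,2,0,0,0,0,0,0,0,0,0,0,0,0,0,0,0,0,0],
  hand=255,
  force=50,
)

```text
clock: 6.4
ee_pos: [0.5692, -0.0133, 0.1965]
tool_rot: [2.739, 1.538, 0.0]
ft_force: [-0.5, -0.9, 0.8]
gripper_width: 0.175
```

Call:
move_arm(
  moves=[0,0,0,0,0,0,-15,0,0,0,-15,0,0,0,-15,0,0,0,0,0],
)

```text
clock: 7.02
ee_pos: [0.5701, -0.0133, 0.244]
tool_rot: [2.737, 1.536, 0.006]
ft_force: [1.1, -0.0, -2.2]
gripper_width: 0.177
```

```bash
python3 - <<'E'
from plan import *
np.set_printoptions(precision=4,suppress=True)
s,R,th=pose();print(s['ee_pos'],th,R[:,2],s['ft_force'],s['gripper_width']); w=snap('wrist','w4');snap('scene','s4')
P=cloud(w);D=w['depth'];im=w['img'].astype(int)
E
```

```text
[ 0.5701 -0.0133  0.244 ] 1.0230363392787387 [ 0.0047 -0.0007 -1.    ] [ 1.1386 -0.0099 -2.1781] 0.17664990844816328
```

View pics/w4.png

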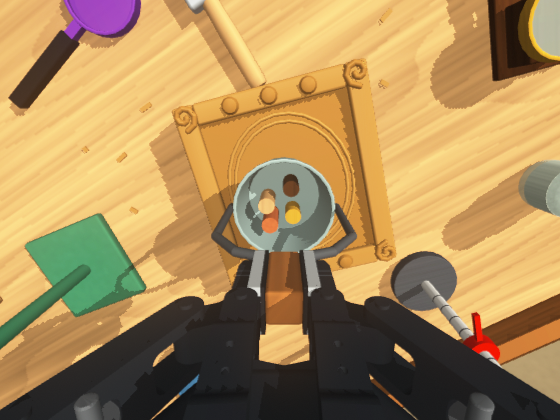

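The pail hangs level in the jaws (grip at (283,285)). Now I'll plan the route to the hook.

```bash
python3 - <<'E'
from plan import *
s,R,th=pose()
plan(s['ee_pos'],th,(.35,-.18,.285),1.41,9)
plan((.35,-.18,.285),1.41,(.3816,-.2761,.285),1.41,4)
E
```

```text
[-28, -11, -5, np.float64(-0.043), -28, -13, -5, np.float64(-0.043), -28, -13, -4, np.float64(-0.043), -27, -15, -5, np.float64(-0.043), -26, -16, -5, np.float64(-0.043)]
[-25, -17, -5, np.float64(-0.043), -25, -18, -5, np.float64(-0.043), -24, -19, -5, np.float64(-0.043), -23, -20, -4, np.float64(-0.043)]
end [ 0.3498642  -0.17977532  0.28453034] 1.4099877162697032
[-22, 12, 0, -0.0, -23, 11, 0, -0.0, -22, 12, 0, -0.0, -23, 12, 0, -0.0]
end [ 0.38198432 -0.27636391  0.285     ] 1.41
```

Call:
move_arm(
  moves=[-28,-11,-20,-0.043,-28,-13,-15,-0.043,-28,-13,-5,-0.043,-27,-15,0,-0.043,-26,-16,0,-0.043],
)

```text
clock: 7.75
ee_pos: [0.4458, -0.1062, 0.2805]
tool_rot: [-2.556, -1.824, 0.001]
ft_force: [0.2, -0.2, -2.4]
gripper_width: 0.178
```

Call:
move_arm(
  moves=[-25,-17,0,-0.043,-25,-18,0,-0.043,-24,-19,0,-0.043,-23,-20,0,-0.043,0,0,0,0],
)

```text
clock: 8.38
ee_pos: [0.3486, -0.1804, 0.2808]
tool_rot: [-2.396, -2.032, 0.001]
ft_force: [0.4, 0.1, -2.2]
gripper_width: 0.179
```

Call:
move_arm(
  moves=[-22,12,0,0,-23,11,0,0,-22,12,0,0,-23,12,0,0,0,0,0,0],
)

```text
clock: 9.0
ee_pos: [0.3825, -0.2766, 0.28]
tool_rot: [-2.392, -2.033, -0.0]
ft_force: [-1.0, 0.0, -2.6]
gripper_width: 0.175
```

```bash
cat > d.py <<'E'
from plan import *
import sys
np.set_printoptions(precision=4,suppress=True)
k=sys.argv[1]
s,R,th=pose();print(s['clock'],s['ee_pos'],th,R[:,2],s['ft_force'],s['gripper_width']); w=snap('wrist','w'+k);sc=snap('scene','s'+k)
c=sc['img'][190:350,110:320,::-1];cv2.imwrite('pics/sc%s.png'%k,cv2.resize(c,None,fx=3.7,fy=3.7,interpolation=cv2.INTER_CUBIC))
E
cat > e.py <<'E'
from plan import *
np.set_printoptions(precision=4,suppress=True)
# hook arm vs pail wire from scene/top/wrist clouds
for n in('scene','top','wrist'):
    s=snap(n,None);P=cloud(s);D=s['depth']
    im=s['img'].astype(int)
    m=(D>0)&(P[...,2]>.205)&(P[...,2]<.226)&(P[...,0]>.44)&(P[...,0]<.53)&(abs(P[...,1]+.29)<.02)
    q=P[m]
    if len(q)>10:
        c=q[:,:2].mean(0);v=np.linalg.svd(q[:,:2]-c,full_matrices=False)[2][0];print(n,'arm',c,np.arctan(v[1]/v[0]),len(q),q[:,2].max())
    q=P[(D>0)&(P[...,2]>.222)&(P[...,2]<.245)&(P[...,0]>.41)&(P[...,0]<.44)&(abs(P[...,1]+.285)<.02)]
    if len(q): print(n,'tip',q.mean(0),q.min(0),q.max(0),len(q))
    q=P[(D>0)&(P[...,2]>.228)&(P[...,2]<.245)&(P[...,0]>.52)&(P[...,0]<.56)&(abs(P[...,1]+.3)<.02)]
    if len(q): print(n,'post',q.mean(0),q.min(0),q.max(0),len(q))
E
python3 d.py 5; python3 e.py
```

```text
9.0 [ 0.3825 -0.2766  0.28  ] 1.4090680087373832 [-0.0014  0.0019 -1.    ] [-0.9569  0.027  -2.6247] 0.1753020778362373
scene arm [ 0.4805 -0.2897] -0.15913909182944552 113 0.22326724473843476
scene tip [ 0.4335 -0.2818  0.2318] [ 0.4264 -0.2858  0.224 ] [ 0.4388 -0.2775  0.2385] 25
scene post [ 0.5408 -0.2998  0.2352] [ 0.5328 -0.3074  0.2291] [ 0.5481 -0.2926  0.2408] 49
top arm [ 0.4856 -0.2943] -0.16190503547618254 91 0.22496334092430476
top tip [ 0.4308 -0.2846  0.2343] [ 0.4244 -0.29    0.2224] [ 0.4395 -0.2814  0.245 ] 14
top post [ 0.537  -0.3027  0.2362] [ 0.53   -0.3122  0.2281] [ 0.5445 -0.2957  0.2427] 32
wrist arm [ 0.4763 -0.2891] -0.15887157754803707 397 0.2188091106309454
```

View pics/w5.png

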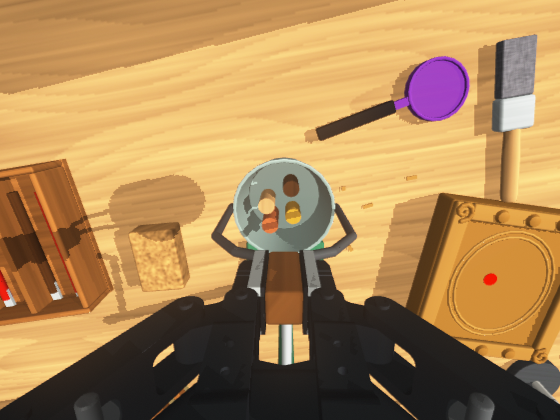

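View pics/sc5.png

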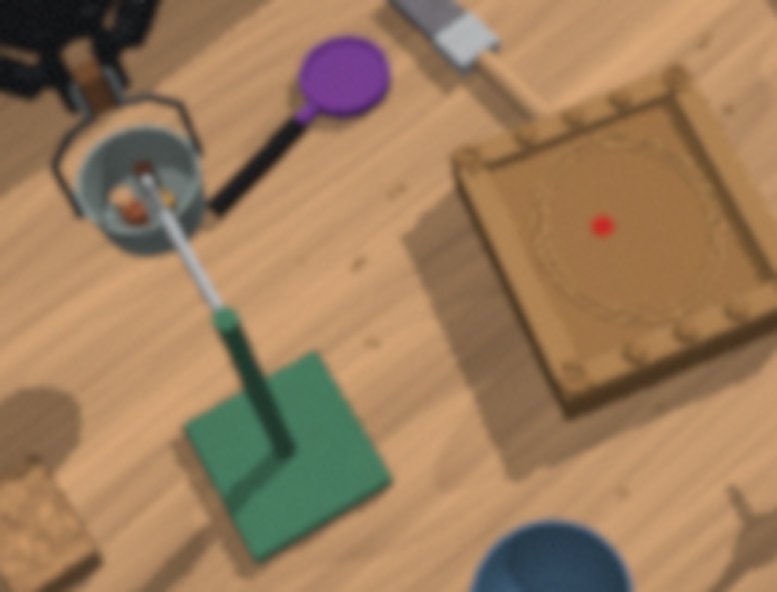

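Both views show the arm tip pointing into the open arch (scene crop (150,180)), and the red dot is now visible at wrist (279,490). Threading along the arm.

Call:
move_arm(
  moves=[1,18,0,0,1,18,0,0,0,18,0,0,0,18,0,0,0,18,0,0],
)

```text
clock: 9.88
ee_pos: [0.4726, -0.2886, 0.2809]
tool_rot: [-2.392, -2.036, 0.0]
ft_force: [0.2, -0.3, -1.8]
gripper_width: 0.18
```

Call:
move_arm(
  moves=[0,0,0,0,0,0,0,0],
)

```text
clock: 10.12
ee_pos: [0.4711, -0.2885, 0.281]
tool_rot: [-2.392, -2.036, 0.001]
ft_force: [0.1, -0.9, -1.9]
gripper_width: 0.18
```

```bash
python3 d.py 6
```

```text
10.125 [ 0.4711 -0.2885  0.281 ] 1.4102711518959832 [-0.0009  0.0004 -1.    ] [ 0.0644 -0.8887 -1.9314] 0.18028951970223117
```

View pics/sc6.png

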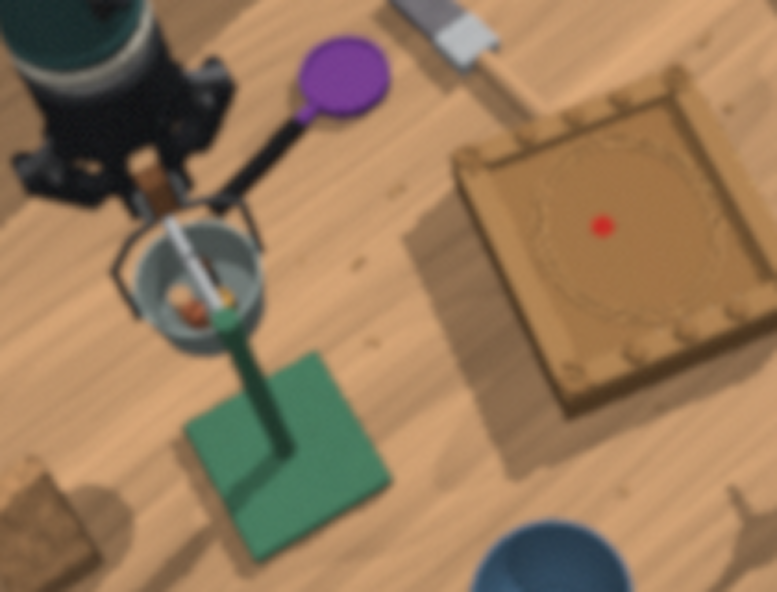

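View pics/w6.png

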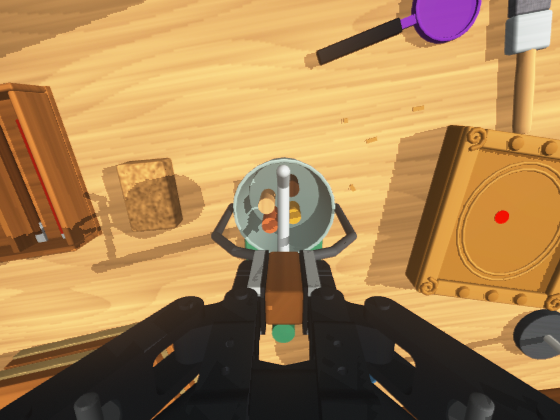

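The arm threads the arch centrally (wrist col 283). Lowering until the load transfers.

Call:
move_arm(
  moves=[0,0,18,0,0,0,14,0,0,0,5,0,0,0,0,0],
)

```text
clock: 10.72
ee_pos: [0.4706, -0.2884, 0.2434]
tool_rot: [-2.392, -2.035, 0.001]
ft_force: [0.3, 0.0, -1.0]
gripper_width: 0.179
```

Call:
move_arm(
  moves=[0,0,3,0,0,0,0,0],
)

```text
clock: 10.98
ee_pos: [0.4711, -0.2886, 0.2416]
tool_rot: [2.392, 2.036, 0.0]
ft_force: [0.7, -0.5, -2.0]
gripper_width: 0.179
```

Call:
move_arm(
  moves=[0,0,2,0,0,0,0,0],
)

```text
clock: 11.22
ee_pos: [0.4709, -0.2885, 0.2393]
tool_rot: [-2.393, -2.036, 0.0]
ft_force: [0.7, -0.9, -2.6]
gripper_width: 0.176
```

Call:
move_arm(
  moves=[0,0,1,0,0,0,0,0],
)

```text
clock: 11.48
ee_pos: [0.471, -0.2886, 0.2389]
tool_rot: [2.392, 2.035, 0.0]
ft_force: [-0.9, 0.3, -0.1]
gripper_width: 0.18
```

Call:
move_arm(
  moves=[0,0,1,0,0,0,0,0],
)

```text
clock: 11.72
ee_pos: [0.4711, -0.2887, 0.2386]
tool_rot: [2.391, 2.035, 0.0]
ft_force: [-1.7, 1.7, 4.1]
gripper_width: 0.181
```

```bash
python3 d.py 7
```

```text
11.725 [ 0.4711 -0.2887  0.2386] 1.4099609637870778 [ 0.0014 -0.0012 -1.    ] [-1.7436  1.6821  4.1276] 0.18065169692907954
```

View pics/sc7.png

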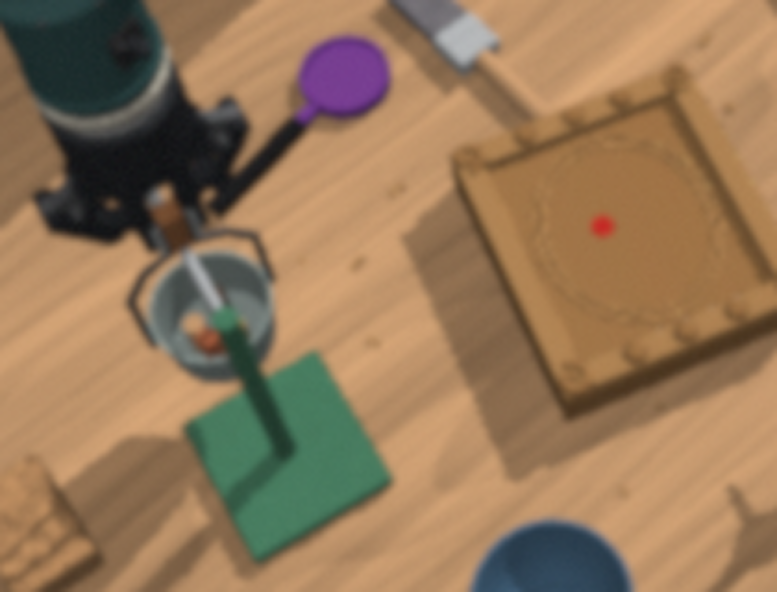

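Force flipped from −2 to +4 N: the bail rests on the arm. Releasing.

Call:
move_arm(
  moves=[0,0,0,0,0,0,0,0,0,0,0,0],
  hand=170,
)

```text
clock: 12.2
ee_pos: [0.4709, -0.2885, 0.2367]
tool_rot: [-2.392, -2.035, 0.0]
ft_force: [-0.1, -0.7, 0.2]
gripper_width: 0.334
```

Call:
move_arm(
  moves=[0,0,0,0,0,0,-10,0,0,0,-20,0,0,0,-30,0,0,0,-40,0],
  hand=110,
)

```text
clock: 12.82
ee_pos: [0.4707, -0.2884, 0.338]
tool_rot: [-2.392, -2.035, 0.001]
ft_force: [-0.7, -0.5, -0.9]
gripper_width: 0.565
```

```bash
python3 d.py 8
```

```text
12.825 [ 0.4707 -0.2884  0.338 ] 1.4099341082673338 [-0.0011  0.0007 -1.    ] [-0.7078 -0.4917 -0.9288] 0.564722185397616
```

View pics/sc8.png

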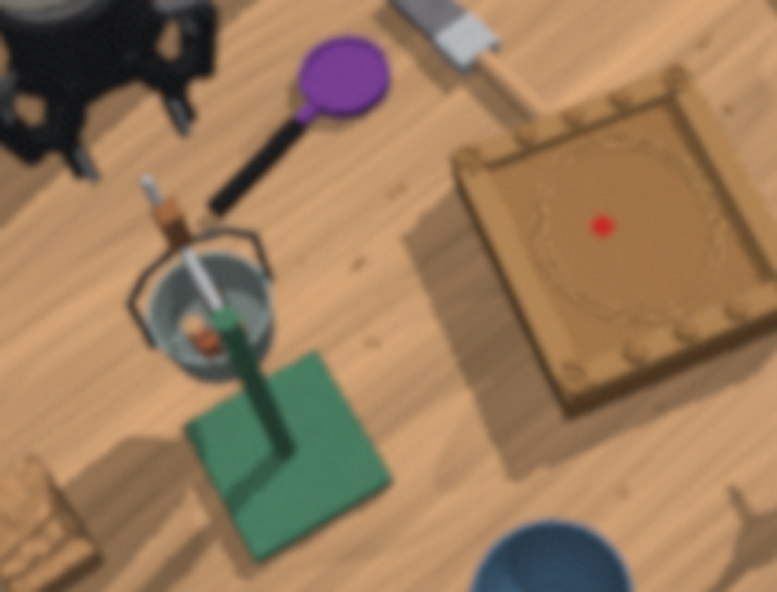

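View pics/w8.png

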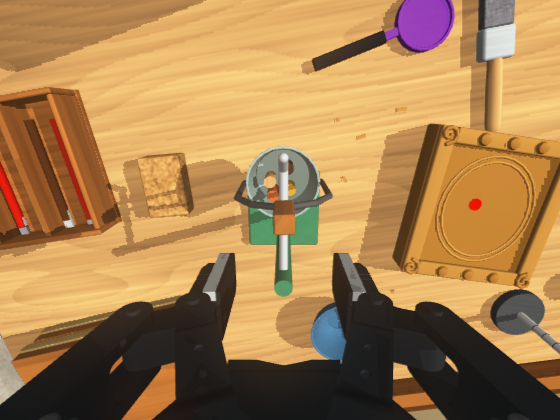

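The pail hangs free at scene crop (210,300) with the arm under the peak of its handle, and the gripper is clear. Next is the lens, with a look at the dot on the way.

```bash
cat > m.py <<'E'
from plan import *
np.set_printoptions(precision=4,suppress=True)
for n in('scene','top','wrist'):
    s=snap(n,None);P=cloud(s);D=s['depth'];im=s['img'].astype(int)
    red=(im[...,0]>150)&(im[...,1]<90)&(im[...,2]<90)&(D>0)
    m=red&(abs(P[...,2]-.04)<.012)&(abs(P[...,0]-.57)<.06)&(abs(P[...,1])<.06)
    if m.sum()>5:
        r,c=np.nonzero(m);print(n,'mark',m.sum(),P[m].mean(0),atz(s,r.mean(),c.mean(),.040))
    m=red&(P[...,2]>.09)&(abs(P[...,0]-.79)<.06)&(abs(P[...,1]-.08)<.06)
    if m.sum()>5: r,c=np.nonzero(m);print(n,'collar',m.sum(),P[m].min(0),P[m].max(0),np.median(P[m],0),(r.min(),r.max(),c.min(),c.max()))
    g=robot.pinpoint('focus_mark',n)[:1];print(g)
E
python3 m.py; python3 - <<'E'
from plan import *
s,R,th=pose()
plan(s['ee_pos'],th,(.46,.0,.35),1.36,7)
plan((.46,0,.35),1.36,(.486,.308,.25),1.318,7)
E
```

```text
scene mark 29 [ 0.5669 -0.0221  0.0404] [ 0.5667 -0.0219  0.04  ]
scene collar 74 [0.7515 0.0625 0.13  ] [0.8061 0.0861 0.1507] [0.7842 0.0761 0.1398] (np.int64(257), np.int64(274), np.int64(352), np.int64(367))
[{'pixel': [269.2, 362.6], 'score': 0.44}]
top mark 21 [ 0.5639 -0.0251  0.0403] [ 0.5639 -0.0251  0.04  ]
top collar 25 [0.769  0.0585 0.1266] [0.7937 0.0804 0.1457] [0.7799 0.0738 0.1399] (np.int64(131), np.int64(139), np.int64(254), np.int64(261))
[{'pixel': [136.4, 256.1], 'score': 0.49}]
wrist mark 125 [ 0.5668 -0.0227  0.0395] [ 0.5666 -0.0231  0.04  ]
[{'pixel': [184.7, 172.3], 'score': 0.57}]
[40, -8, -2, np.float64(0.007), 41, -8, -2, np.float64(0.007), 40, -9, -2, np.float64(0.007), 40, -9, -2, np.float64(0.007), 40, -9, -2, np.float64(0.007)]
[41, -10, -2, np.float64(0.007), 40, -10, -2, np.float64(0.007)]
end [0.45965357 0.00048451 0.34965345] 1.3610378622319843
[44, -6, 14, 0.006, 44, -5, 15, 0.006, 43, -7, 14, 0.006, 44, -6, 14, 0.006, 44, -6, 14, 0.006]
[43, -7, 15, 0.006, 44, -8, 14, 0.006]
end [0.48557982 0.30826359 0.25      ] 1.318
```

Call:
move_arm(
  moves=[40,-8,-2,0.007,41,-8,-2,0.007,40,-9,-2,0.007,40,-9,-2,0.007,40,-9,-2,0.007],
  hand=60,
)

```text
clock: 13.85
ee_pos: [0.463, -0.0818, 0.3461]
tool_rot: [-2.427, -1.992, 0.002]
ft_force: [0.1, 0.4, -0.3]
gripper_width: 0.768
```

Call:
move_arm(
  moves=[41,-10,-2,0.007,40,-10,-2,0.007,0,0,0,0],
)

```text
clock: 14.22
ee_pos: [0.4595, 0.0024, 0.3507]
tool_rot: [-2.436, -1.982, 0.001]
ft_force: [-0.3, -0.4, 0.5]
gripper_width: 0.762
```

```bash
python3 d.py 9; python3 m.py
```

```text
14.225 [0.4595 0.0024 0.3507] 1.3655672184420702 [-0.0011  0.0005 -1.    ] [-0.3206 -0.4237  0.5113] 0.7620502359711044
scene mark 31 [ 0.5665 -0.0217  0.0409] [ 0.5661 -0.0214  0.04  ]
scene collar 70 [0.7518 0.0616 0.1329] [0.8065 0.0866 0.1487] [0.7836 0.0758 0.14  ] (np.int64(257), np.int64(273), np.int64(352), np.int64(367))
[{'pixel': [190.7, 349.4], 'score': 0.69}]
top collar 22 [0.7735 0.0613 0.1297] [0.7967 0.0804 0.147 ] [0.7795 0.0739 0.1418] (np.int64(130), np.int64(137), np.int64(254), np.int64(260))
[{'pixel': [136.1, 250.8], 'score': 0.45}]
wrist mark 103 [ 0.5667 -0.0224  0.0396] [ 0.5666 -0.0223  0.04  ]
[]
```

View pics/w9.png

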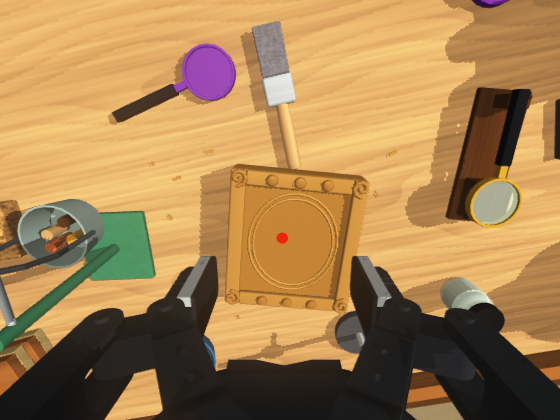

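Wrist view: red dot at (238,282) giving (0.5666,−0.0223), agreeing with two earlier views. The brass lens on its rest is at (200,495). Moving over the lens handle.

Call:
move_arm(
  moves=[44,-6,14,0.006,44,-5,15,0.006,43,-7,14,0.006,44,-6,14,0.006,44,-6,14,0.006],
)

```text
clock: 15.25
ee_pos: [0.4792, 0.2213, 0.2798]
tool_rot: [2.472, 1.938, 0.0]
ft_force: [1.1, 0.4, 0.1]
gripper_width: 0.764
```

Call:
move_arm(
  moves=[43,-7,15,0.006,44,-8,14,0.006,0,0,0,0],
)

```text
clock: 15.62
ee_pos: [0.4846, 0.3102, 0.2485]
tool_rot: [-2.479, -1.928, 0.007]
ft_force: [-0.4, -0.1, -0.2]
gripper_width: 0.766
```

```bash
cat > l.py <<'E'
from plan import *
import sys
np.set_printoptions(precision=4,suppress=True)
s,R,th=pose();print(s['clock'],s['ee_pos'],th,s['joint_positions'][5])
w=snap('wrist','w'+sys.argv[1]);P=cloud(w);D=w['depth'];im=w['img'].astype(int)
for l in('lens_grip','lens_center'):
    for x in robot.pinpoint(l,'wrist')[:2]:
        r,c=x['pixel'];print(l,x['score'],x['pixel'],atz(w,r,c,.055))
x=robot.cut_out('lens','wrist')
for y in x[:2]:
    m=y['region']&(D>0)&(P[...,2]>.045)&(P[...,2]<.07)
    q=P[m];
    if len(q)<50: continue
    print('reg',y['score'],y['rect'],len(q),np.percentile(q[:,2],[5,50,95]))
    dark=q[im[m].sum(1)<150]
    if len(dark)>30:
        c=dark[:,:2].mean(0);v=np.linalg.svd(dark[:,:2]-c,full_matrices=False)[2][0];v*=np.sign(v[0])
        n=np.array([-v[1],v[0]]);a=(dark[:,:2]-c)@v;b=(dark[:,:2]-c)@n
        print('handle',c,np.arctan2(v[1],v[0]),'len',a.min(),a.max(),'wid',np.percentile(b,[1,99]),np.median(dark[:,2]))
    bright=q[im[m].sum(1)>=200]
    (cx,cy),rad=cv2.minEnclosingCircle((bright[bright[:,0]>.53][:,:2]*1000).astype(np.float32));print('circ',cx,cy,rad)
E
python3 l.py 10
```

```text
15.625 [0.4846 0.3102 0.2485] 1.3221319288441404 -0.8514046664472864
lens_grip 0.9 [185.2, 284.5] [0.4839 0.3113 0.055 ]
lens_center 0.83 [259.7, 282.8] [0.5692 0.2877 0.055 ]
reg 0.98 [250.5, 120.9, 316.3, 288.9] 4570 [0.0527 0.0549 0.0586]
handle [0.4657 0.3162] -0.249318724454564 len -0.04589769738495472 0.05219353839566401 wid [-0.0079  0.0077] 0.057765653767573324
circ 567.0786743164062 290.25567626953125 39.35234832763672
```

View pics/w10.png

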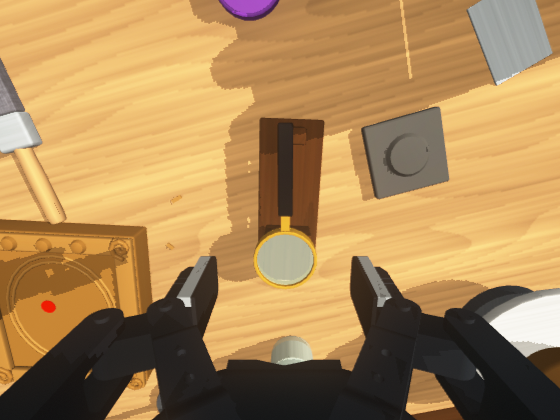

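The lens is brass with a black handle on the dark rest (handle (165,285), glass (258,285)), so it isn't a purple look-alike. Grip at (0.4855,0.311) is only about 1 mm off the TCP, and the top is at z≈0.058 as expected. Descending.

Call:
move_arm(
  moves=[1,0,40,0,0,0,40,0,0,0,40,0,0,0,30,0,0,0,0,0],
)

```text
clock: 16.45
ee_pos: [0.4843, 0.3074, 0.0991]
tool_rot: [-2.484, -1.922, 0.008]
ft_force: [0.3, 0.3, 0.5]
gripper_width: 0.763
```

```bash
python3 l.py 11
```

```text
16.45 [0.4843 0.3074 0.0991] 1.3171229650171343 -0.8501342186912324
lens_grip 0.73 [241.5, 288.7] [0.4855 0.3108 0.055 ]
lens_grip 0.59 [345.8, 290.5] [0.5616 0.2927 0.055 ]
lens_center 0.68 [353.5, 290.0] [0.5678 0.2907 0.055 ]
lens_center 0.62 [176.3, 477.4] [0.4732 0.4266 0.055 ]
reg 0.96 [236.9, 128.6, 343.2, 364.5] 9287 [0.0525 0.0567 0.0585]
handle [0.4644 0.3166] -0.2503699815621253 len -0.045048184301382216 0.054056031249028066 wid [-0.0077  0.0076] 0.05774378290589103
circ 564.3637084960938 291.3620910644531 36.72502136230469
```

View pics/w11.png

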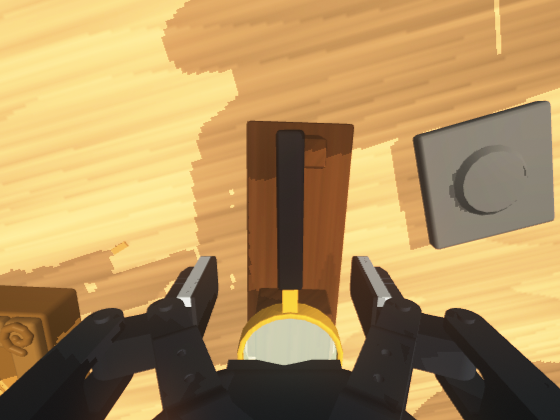

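Call:
move_arm(
  moves=[3,1,15,-0.003,0,0,20,0,0,0,15,0,0,0,0,0,0,0,0,0],
)

```text
clock: 17.27
ee_pos: [0.4876, 0.3124, 0.0518]
tool_rot: [2.48, 1.929, 0.001]
ft_force: [-0.5, 0.1, 0.2]
gripper_width: 0.764
```

```bash
python3 l.py 12
```

```text
17.275 [0.4876 0.3124 0.0518] 1.3220874992296372 -0.8501860474767502
lens_grip 0.61 [274.8, 278.8] [0.4842 0.3115 0.055 ]
reg 0.94 [245.7, 129.7, 314.9, 365.8] 8186 [0.0546 0.0577 0.0587]
handle [0.463  0.3171] -0.2498988452460079 len -0.04363086973888098 0.056845401301538666 wid [-0.0077  0.0077] 0.057754679672528224
circ 540.1519775390625 298.14923095703125 19.397268295288086
```

View pics/w12.png

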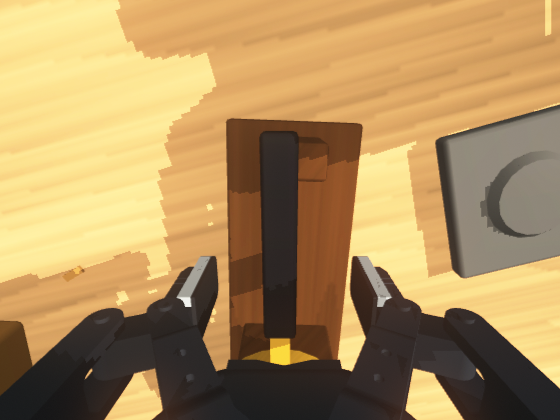

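Call:
move_arm(
  moves=[-1.5,-1,6,0,0,0,5,0,0,0,0,0],
)

```text
clock: 17.85
ee_pos: [0.4853, 0.3106, 0.0393]
tool_rot: [-2.48, -1.928, 0.003]
ft_force: [-0.3, 0.7, -0.7]
gripper_width: 0.766
```

Call:
move_arm(
  moves=[0,0,0,0,0,0,0,0,0,0,0,0,0,0,0,0,0,0,0,0],
  hand=255,
  force=60,
)

```text
clock: 18.48
ee_pos: [0.4862, 0.3111, 0.0406]
tool_rot: [2.48, 1.929, 0.001]
ft_force: [-0.1, -0.3, 1.3]
gripper_width: 0.177
```

Call:
move_arm(
  moves=[0,0,0,0,0,0,-10,0,0,0,-20,0,0,0,-30,0,0,0,0,0],
)

```text
clock: 19.1
ee_pos: [0.4877, 0.3118, 0.1035]
tool_rot: [2.479, 1.928, 0.01]
ft_force: [-0.3, -0.3, -1.1]
gripper_width: 0.176
```

Call:
move_arm(
  moves=[0,0,-40,0,0,0,-40,0,0,0,-20,0,0,0,0,0,0,0,0,0],
)

```text
clock: 19.73
ee_pos: [0.485, 0.3105, 0.1978]
tool_rot: [-2.479, -1.928, 0.006]
ft_force: [0.0, 0.7, -1.2]
gripper_width: 0.179
```

```bash
cat > lv.py <<'E'
from plan import *
import sys
np.set_printoptions(precision=4,suppress=True)
s,R,th=pose();print(s['clock'],s['ee_pos'],th,R[:,2],s['gripper_width'])
tz=s['ee_pos'][2]+.011; tp=s['ee_pos'];k=sys.argv[1]
fw=np.array([np.sin(th),-np.cos(th)]); sd=np.array([np.cos(th),np.sin(th)])
for n in('scene','top','wrist'):
    im=snap(n,n[0]+k);P=cloud(im);D=im['depth']
    rel=P[...,:2]-tp[:2];a=rel@fw;b=rel@sd
    m=(D>0)&(abs(P[...,2]-tz)<.03)&(a>.04)&(a<.14)&(abs(b)<.055)
    q=P[m]
    if len(q)<20: print(n,'none',len(q));continue
    a,b=a[m],b[m]
    A=np.c_[a,b,np.ones(len(a))];w=np.ones(len(a),bool)
    for _ in range(5):
        co=np.linalg.lstsq(A[w],q[w,2]-tz,rcond=None)[0];r=q[:,2]-tz-A@co;w=abs(r)<.005
    (cx,cy),rad=cv2.minEnclosingCircle((q[abs(r)<.01][:,:2]*1000).astype(np.float32))
    print(n,len(q),w.sum(),'a',a.min(),a.max(),'b',b.min(),b.max(),'slope a,b',co[:2],'circ',cx,cy,rad,'rel',fw@(np.array([cx,cy])/1000-tp[:2]),sd@(np.array([cx,cy])/1000-tp[:2]),'ztop',q[:,2].mean())
    c=robot.pinpoint('lens_center',n)
    for x in c[:2]:
        z=atz(im,*x['pixel'],tz);print('   pp',x['score'],x['pixel'],z,'a,b',(z[:2]-tp[:2])@fw,(z[:2]-tp[:2])@sd)
E
python3 lv.py 13
```

```text
19.725 [0.485  0.3105 0.1978] 1.3219914233636396 [-0.0034 -0.0018 -1.    ] 0.17880156599996147
scene 550 494 a 0.0410906150172034 0.12603837997646286 b -0.037038579807766224 0.03607130070280966 slope a,b [-0.0173  0.0117] circ 565.374267578125 287.32421875 42.53237533569336 rel 0.08356445749497265 -0.002665159566015259 ztop 0.21189446569259404
   pp 0.81 [209.1, 204.6] [ 0.4331 -0.1276  0.2088] a,b 0.057573608810121045 -0.4373925768427709
   pp 0.76 [137.0, 290.2] [0.4032 0.1921 0.2088] a,b -0.050202478042242406 -0.13491242972418258
top 524 458 a 0.04083186595896247 0.12202036949577075 b -0.04154133655328778 0.032153504152602964 slope a,b [-0.0091 -0.0022] circ 562.8079223632812 284.8958435058594 40.88652801513672 rel 0.0816751140176217 -0.005650710656299606 ztop 0.21228276558287343
   pp 0.86 [198.4, 182.3] [0.5636 0.2806 0.2088] a,b 0.08346391948272712 -0.00958344528209984
   pp 0.69 [288.6, 298.8] [ 0.3105 -0.0607  0.2088] a,b -0.07773466440221034 -0.4027599449534448
wrist none 0
```

View pics/w13.png

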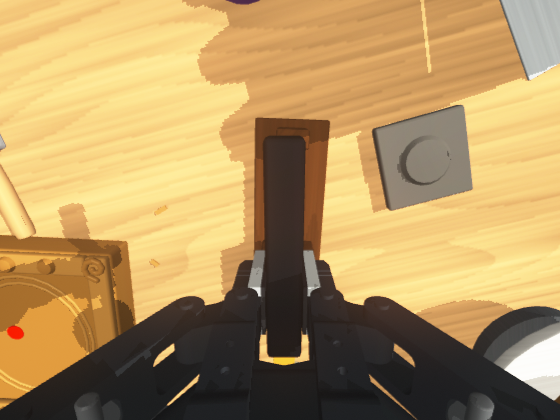

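View pics/s13.png

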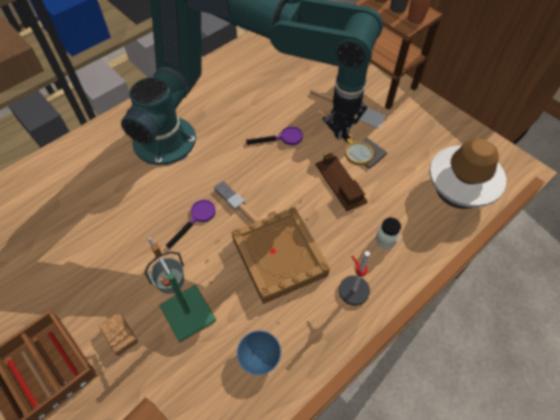

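The lens is held level on its handle (scene (360,152)), and the pail still hangs at (165,270). Now refining the collar height, using the known 224 mm post top as a local check.

```bash
cat > col.py <<'E'
from plan import *
from scipy.optimize import minimize
np.set_printoptions(precision=4,suppress=True)
V=[]
for n in('scene','top'):
    s=snap(n);P=cloud(s);D=s['depth'];im=s['img'].astype(int)
    m=(im[...,0]>100)&(im[...,0]-im[...,1]>60)&(im[...,0]-im[...,2]>60)&(D>0)&(P[...,2]>.1)&(abs(P[...,0]-.79)<.06)&(abs(P[...,1]-.08)<.06)
    q=P[(D>0)&(P[...,2]>.165)&(P[...,2]<.25)&(abs(P[...,0]-.785)<.05)&(abs(P[...,1]-.07)<.05)];print(n,'post',q.mean(0),q[:,2].max(),np.sort(q[:,2])[-5:])
    q=P[m];print(n,'red',m.sum(),q.mean(0),np.percentile(q[:,2],[2,25,50,75,98]))
    V.append((n,s,m))
    r,c=np.nonzero(m);cv2.imwrite('pics/col_%s.png'%n,cv2.resize(s['img'][r.min()-25:r.max()+35,c.min()-25:c.max()+25,::-1],None,fx=7,fy=7,interpolation=cv2.INTER_CUBIC))
t=np.linspace(0,2*np.pi,40)
def sil(s,x,y,z,k=4):
    pts=[]
    for h in(-.006,.006):
        for a in t: r,c=proj(s,(x+.015*np.cos(a),y+.015*np.sin(a),z+h));pts.append((c*k,r*k))
    h=cv2.convexHull(np.array(pts,np.float32)).round().astype(np.int32)
    M=np.zeros((420*k,560*k),np.uint8);cv2.fillConvexPoly(M,h,1);return cv2.resize(M.astype(np.float32),(560,420),interpolation=cv2.INTER_AREA)
def cost(p,vs):
    # red pixels outside cyl cost half (pointer), cyl pixels not red cost 1
    e=0
    for n,s,m in vs:
        M=sil(s,*p);e+=(M*(~m)).sum()+.6*((1-M)*m).sum()
    return e
for vs in(V,V[:1],V[1:]):
    best=minimize(cost,[.785,.07,.14],args=(vs,),method='Nelder-Mead',options=dict(initial_simplex=[[.785,.07,.14],[.795,.07,.14],[.785,.08,.14],[.785,.07,.15]]))
    print([v[0] for v in vs],best.x,best.fun)
E
python3 col.py
```

```text
scene post [0.7931 0.0691 0.2007] 0.22699180221173385 [0.2263 0.2264 0.2266 0.2267 0.227 ]
scene red 114 [0.7855 0.0724 0.1397] [0.1316 0.1378 0.1398 0.1415 0.1483]
top post [0.7866 0.068  0.2062] 0.22636645962487284 [0.2241 0.2255 0.2257 0.2258 0.2264]
top red 55 [0.7797 0.0708 0.1397] [0.1298 0.1374 0.1405 0.1428 0.1461]
['scene', 'top'] [0.7909 0.0725 0.1338] 127.63749694824219
['scene'] [0.7905 0.0759 0.1328] 65.76249694824219
['top'] [0.7841 0.0684 0.1423] 42.13750076293945
```

View pics/col_scene.png

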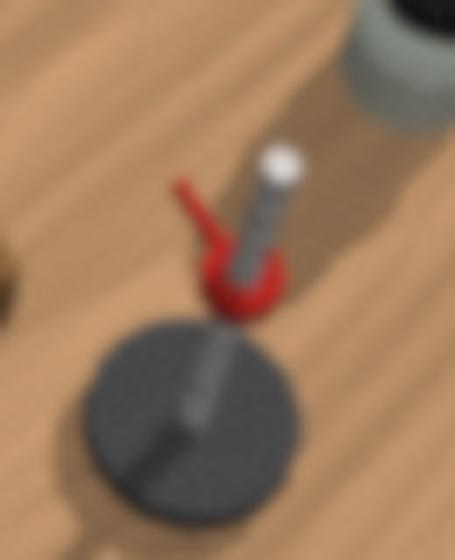

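View pics/col_top.png

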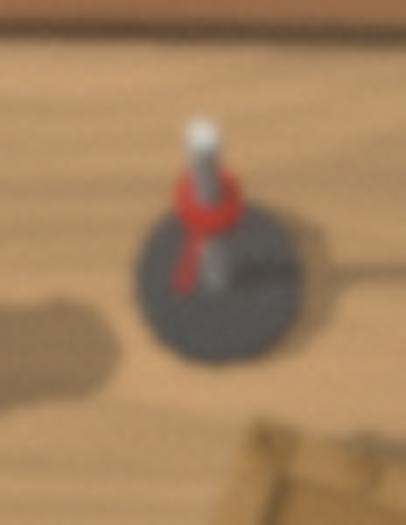

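```bash
cat >> col.py <<'E'
print('---')
K=6;W=[]
for n,s,m in V:
    im=cv2.resize(s['img'],None,fx=K,fy=K,interpolation=cv2.INTER_CUBIC).astype(int)
    r,c=np.nonzero(m);box=np.zeros(im.shape[:2],bool);box[(r.min()-3)*K:(r.max()+4)*K,(c.min()-3)*K:(c.max()+4)*K]=1
    M=((im[...,0]-(im[...,1]+im[...,2])/2>75)&box).astype(np.uint8)
    M=cv2.morphologyEx(M,cv2.MORPH_CLOSE,cv2.getStructuringElement(2,(17,17)))
    O=cv2.morphologyEx(M,cv2.MORPH_OPEN,cv2.getStructuringElement(2,(25,25)))
    cn=max(cv2.findContours(O,0,2)[0],key=cv2.contourArea);h=cv2.convexHull(cn)
    H=np.zeros_like(M);cv2.fillConvexPoly(H,h,1);W.append((n,s,H))
    rr,cc=np.nonzero(H);print(n,'hull rows',rr.min()/K,rr.max()/K,'cols',cc.min()/K,cc.max()/K)
def sil2(s,p):
    pts=[]
    for h in(-.006,.006):
        for a in t:
            r,c=proj(s,(p[0]+.015*np.cos(a),p[1]+.015*np.sin(a),p[2]+h));pts.append(((c+.5)*K-.5,(r+.5)*K-.5))
    M=np.zeros((420*K,560*K),np.uint8);cv2.fillConvexPoly(M,cv2.convexHull(np.array(pts,np.float32)).round().astype(np.int32),1);return M
def cost2(p,vs): return sum((sil2(s,p)!=H).sum()/max(H.sum(),1) for n,s,H in vs)
for vs in(W,W[:1],W[1:]):
    b=minimize(cost2,[.787,.07,.14],args=(vs,),method='Nelder-Mead',options=dict(initial_simplex=[[.785,.07,.14],[.795,.07,.14],[.785,.08,.14],[.785,.07,.15]]))
    print([v[0] for v in vs],b.x,b.fun)
# with axis fixed by foot
for n,s,H in W:
    for xy in((.788,.0705),(.790,.0705),(.786,.0705)):
        print(n,xy,min((cost2((*xy,z),[(n,s,H)]),z) for z in np.arange(.13,.152,.001)))
    for x in robot.pinpoint('focus_post',n)[:1]: print('post base',x['score'],atz(s,*x['pixel'],0))
# white post top
for n,s,m in V:
    im=s['img'].astype(int);P=cloud(s);D=s['depth']
    mm=(im.min(2)>190)&(abs(P[...,0]-.79)<.06)&(abs(P[...,1]-.075)<.05)&(P[...,2]>.19)
    r,c=np.nonzero(mm);print(n,len(r),atz(s,r.mean(),c.mean(),.224),proj(s,(.788,.0705,.224)),r.mean(),c.mean())
E
python3 col.py | sed '1,/---/d'
```

```text
scene hull rows 268.0 275.3333333333333 cols 359.8333333333333 368.1666666666667Traceback (most recent call last):
  File "col.py", line 36, in <module>
    cn=max(cv2.findContours(O,0,2)[0],key=cv2.contourArea);h=cv2.convexHull(cn)
ValueError: max() iterable argument is empty
```

```bash
cat > tri.py <<'E'
from plan import *
np.set_printoptions(precision=4,suppress=True)
V={}
for n in('scene','top'):
    s=snap(n);P=cloud(s);D=s['depth'];im=s['img'].astype(int)
    m=(im[...,0]>100)&(im[...,0]-im[...,1]>60)&(im[...,0]-im[...,2]>60)&(D>0)&(P[...,2]>.1)&(abs(P[...,0]-.79)<.06)&(abs(P[...,1]-.08)<.06)
    r,c=np.nonzero(m);V[n]=(s,r.min()-25,c.min()-25)
def ob(n,u,v): s,r0,c0=V[n]; return (s,r0+(v+.5)/7-.5,c0+(u+.5)/7-.5)
print('posttop',tri([ob('scene',283,165),ob('top',202,133)]))
print('foot',tri([ob('scene',192,422),ob('top',219,283)]))
print('collar',tri([ob('scene',245,283),ob('top',208,202)]))
for n,(u,v) in dict(scene=(245,283),top=(208,202)).items():
    # z along axis at which axis projects nearest
    s,r,c=ob(n,u,v)
    for ax in((.789,.0705),(.787,.0705)):
        print(n,ax,min((np.hypot(*(np.array(proj(s,(*ax,z)))-(r,c))),z) for z in np.arange(.12,.16,.0005)))
E
python3 tri.py
```

```text
posttop [0.79   0.071  0.2239]
foot [0.789  0.0713 0.0069]
collar [0.79   0.0723 0.1315]
scene (0.789, 0.0705) (np.float64(1.5779390756141665), np.float64(0.1365))
scene (0.787, 0.0705) (np.float64(2.322480828841012), np.float64(0.1345))
top (0.789, 0.0705) (np.float64(0.020605964256364916), np.float64(0.1295))
top (0.787, 0.0705) (np.float64(0.10505471097034476), np.float64(0.1355))
```

Estimates of the collar height range from 0.1315 to 0.140, so I want a close wrist view. I'll take the lens high, past a spot where the collar is visible (as in w1).

```bash
python3 - <<'E'
from plan import *
s,R,th=pose()
plan(s['ee_pos'],th,(.57,.01,.33),1.02,8)
E
```

```text
[-34, 19, -16, np.float64(0.038), -33, 21, -16, np.float64(0.038), -32, 22, -17, np.float64(0.038), -32, 23, -16, np.float64(0.038), -30, 25, -16, np.float64(0.038)]
[-30, 25, -16, np.float64(0.038), -28, 27, -17, np.float64(0.038), -28, 27, -16, np.float64(0.038)]
end [0.56958647 0.01019746 0.33025406] 1.0179909182449107
```

Call:
move_arm(
  moves=[-34,19,-16,0.038,-33,21,-16,0.038,-32,22,-17,0.038,-32,23,-16,0.038,-30,25,-16,0.038],
)

```text
clock: 20.9
ee_pos: [0.5391, 0.1217, 0.2821]
tool_rot: [2.652, 1.683, 0.001]
ft_force: [0.8, 0.2, -0.5]
gripper_width: 0.177
```

Call:
move_arm(
  moves=[-30,25,-16,0.038,-28,27,-17,0.038,-28,27,-16,0.038,0,0,0,0,0,0,0,0],
)

```text
clock: 21.52
ee_pos: [0.5694, 0.0105, 0.33]
tool_rot: [-2.743, -1.531, 0.0]
ft_force: [0.3, 0.5, -1.2]
gripper_width: 0.176
```

```bash
cat > wc.py <<'E'
from plan import *
import sys
np.set_printoptions(precision=4,suppress=True)
s,R,th=pose();print(s['clock'],s['ee_pos'],th)
w=snap('wrist','w'+sys.argv[1]);P=cloud(w);D=w['depth'];im=w['img'].astype(int)
m=(im[...,0]>100)&(im[...,0]-im[...,1]>60)&(im[...,0]-im[...,2]>60)&(D>0)&(abs(P[...,0]-.79)<.08)&(abs(P[...,1]-.08)<.08)&(P[...,2]>.08)
r,c=np.nonzero(m);q=P[m];print(m.sum(),(r.min(),r.max(),c.min(),c.max()))
rad=np.hypot(q[:,0]-.7895,q[:,1]-.0712)
k=(rad<.018);print('collar',k.sum(),q[k].mean(0),np.percentile(q[k][:,2],[1,5,25,50,75,95,99]));
if (~k).any():print('pointer',q[~k].mean(0),np.percentile(q[~k][:,2],[5,50,95]))
print(np.histogram(q[k][:,2],bins=np.arange(.12,.16,.002)))
g=(D>0)&(np.hypot(P[...,0]-.7895,P[...,1]-.0712)<.012)&(P[...,2]>.16);print('post',g.sum(),P[g].mean(0) if g.any() else '',P[g][:,2].max() if g.any() else '')
a,b,c0,d=max(r.min()-25,0),r.max()+25,max(c.min()-25,0),c.max()+25
cv2.imwrite('pics/wc%s.png'%sys.argv[1],cv2.resize(w['img'][a:b,c0:d,::-1],None,fx=5,fy=5,interpolation=cv2.INTER_CUBIC))
f=(D>0)&(abs(P[...,2]-.04)<.004)&(abs(P[...,0]-.57)<.05)&(abs(P[...,1])<.06);print('field z',np.median(P[f][:,2]) if f.any() else '')
E
python3 wc.py 14
```

```text
21.525 [0.5694 0.0105 0.33  ] 1.0181271483997496
461 (np.int64(278), np.int64(316), np.int64(407), np.int64(435))
collar 360 [0.783  0.0741 0.1379] [0.1282 0.1296 0.1363 0.1396 0.1404 0.1412 0.1421]
pointer [0.7589 0.0807 0.1361] [0.133  0.1364 0.1376]
(array([  0,   0,   0,   3,  18,  17,  21,  24,  37, 107, 127,   3,   0,
         0,   1,   0,   1,   0,   0,   0]), array([0.12 , 0.122, 0.124, 0.126, 0.128, 0.13 , 0.132, 0.134, 0.136,
       0.138, 0.14 , 0.142, 0.144, 0.146, 0.148, 0.15 , 0.152, 0.154,
       0.156, 0.158, 0.16 ]))
post 74 [0.7861 0.0748 0.1685] 0.17998123130841776
field z 0.0390814163161855
```

View pics/w14.png

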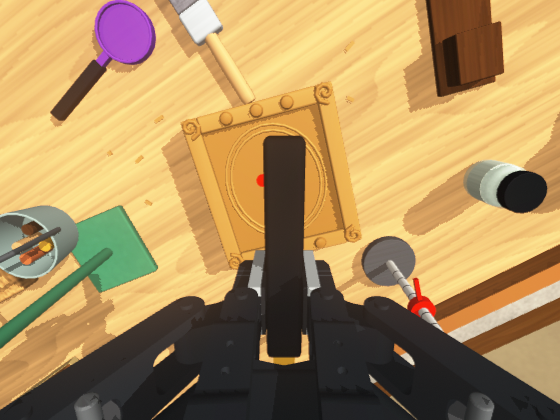

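The close view resolves it. The collar's top face is at z≈0.1405 and its side reaches down to 0.128, so the middle is ≈0.135 (earlier medians were dominated by the top face). Moving the lens over the dot.

Call:
move_arm(
  moves=[-10,-24,0,0,-10,-23,0,0,-9,-23,0,0,0,0,30,0,0,0,40,0],
)

```text
clock: 22.2
ee_pos: [0.4947, 0.0236, 0.2606]
tool_rot: [2.74, 1.533, 0.005]
ft_force: [0.4, -0.2, -0.9]
gripper_width: 0.175
```

Call:
move_arm(
  moves=[0,0,40,0,0,0,40,0,0,0,30,0,0,0,0,0,0,0,0,0],
)

```text
clock: 22.82
ee_pos: [0.4953, 0.0228, 0.1516]
tool_rot: [2.742, 1.532, 0.003]
ft_force: [0.1, -0.2, -0.1]
gripper_width: 0.174
```

```bash
python3 lv.py 15
```

```text
22.825 [0.4953 0.0228 0.1516] 1.0191373543570577 [ 0.0019 -0.0001 -1.    ] 0.17435016033257753
scene 650 593 a 0.04112773403995691 0.12425186986926332 b -0.0360668077030256 0.03696984066545878 slope a,b [-0.0214  0.0025] circ 565.5570068359375 -21.156009674072266 42.05428695678711 rel 0.08290152356443045 -0.0006467541252974617 ztop 0.16580032108179754
   pp 0.95 [229.0, 269.2] [ 0.5634 -0.0289  0.1626] a,b 0.0851580513430274 -0.008377293523751534
   pp 0.82 [208.3, 202.1] [ 0.3989 -0.1173  0.1626] a,b -0.008667838793743209 -0.1698438579481333
top 123 110 a 0.057461927201783024 0.12406985387147003 b -0.03967927935517638 0.031199006083028825 slope a,b [-0.036  -0.0296] circ 567.8198852539062 -28.057003021240234 36.64627456665039 rel 0.08844553435445786 -0.005338051629424141 ztop 0.16873370229353082
   pp 0.68 [289.6, 298.7] [ 0.3066 -0.063   0.1626] a,b -0.11574837439806204 -0.1719976298863992
   pp 0.62 [202.2, 291.9] [ 0.5656 -0.0401  0.1626] a,b 0.09283122044239801 -0.01677107689866071
wrist none 0
```

View pics/s15.png

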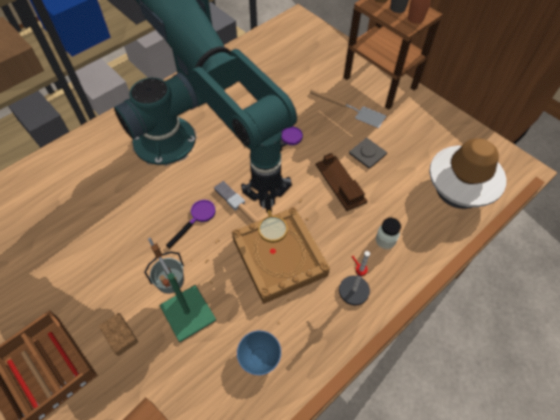

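View pics/t15.png

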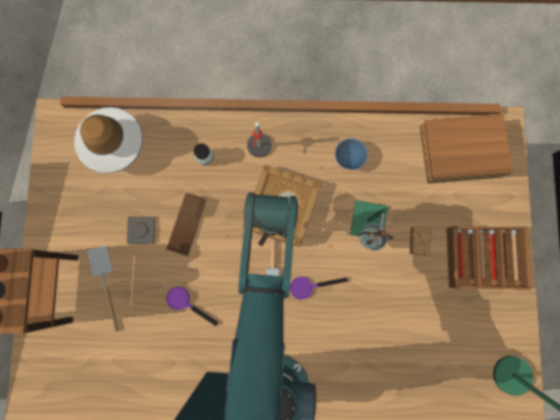

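Call:
move_arm(
  moves=[-1,-1,15,0,0,0,12,0,0,0,0,0,0,0,0,0,0,0,0,0],
)

```text
clock: 23.7
ee_pos: [0.4938, 0.0219, 0.1238]
tool_rot: [2.743, 1.531, 0.001]
ft_force: [-0.0, 0.7, -0.9]
gripper_width: 0.175
```

```bash
python3 lv.py 16; python3 - <<'E'
from plan import *
import time
z=[]
for i in range(6): snap('wrist');z.append(robot.sense()['ee_pos'])
print(np.mean(z,0),np.std(z,0))
s=snap('scene','fin');P=cloud(s);D=s['depth']
m=(D>0)&(abs(P[...,2]-.04)<.006)&(abs(P[...,0]-.60)<.07)&(abs(P[...,1]+.02)<.06)
q=P[m];print('field slope',np.linalg.lstsq(np.c_[q[:,:2],np.ones(len(q))],q[:,2],rcond=None)[0][:2],np.median(q[:,2]))
cv2.imwrite('pics/finc.png',cv2.resize(s['img'][170:310,130:340,::-1],None,fx=3.7,fy=3.7,interpolation=cv2.INTER_CUBIC))
E
```

```text
23.7 [0.4938 0.0219 0.1238] 1.0179878413906869 [ 0.0009 -0.0001 -1.    ] 0.17456378189361638
scene 626 576 a 0.040446789729739765 0.12491670722654837 b -0.036151415152830116 0.036753978962201866 slope a,b [-0.0169 -0.0003] circ 564.2869262695312 -21.203155517578125 42.30177307128906 rel 0.0826556536428108 0.00034030553229878513 ztop 0.137990577113196
   pp 0.79 [138.0, 290.7] [0.3601 0.2367 0.1348] a,b -0.2265088904266034 0.11260875250103179
   pp 0.71 [206.1, 201.8] [ 0.3758 -0.1054  0.1348] a,b -0.033536831785308044 -0.17032420343328486
top 129 109 a 0.05938046991119941 0.12306908259711676 b -0.04093132064556373 0.03198882181282509 slope a,b [-0.0423 -0.042 ] circ 567.7025756835938 -28.96823501586914 36.46406555175781 rel 0.08963983681964866 -0.004474702867168431 ztop 0.13972167137664054
   pp 0.89 [295.4, 177.4] [0.2831 0.2966 0.1348] a,b -0.32353814537269326 0.12310707806590457
   pp 0.79 [289.5, 301.6] [ 0.3063 -0.0731  0.1348] a,b -0.10962448063742736 -0.17932450702623953
wrist none 0
[0.49345609 0.0219324  0.12339629] [4.44543627e-05 8.31161823e-06 7.75847326e-05]
field slope [ 0.00259337 -0.00346875] 0.039506440243951314
```

View pics/finc.png

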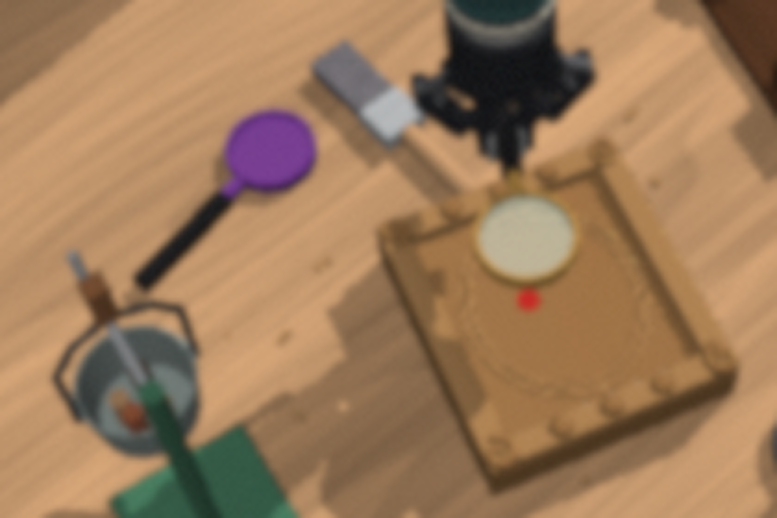

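View pics/w16.png

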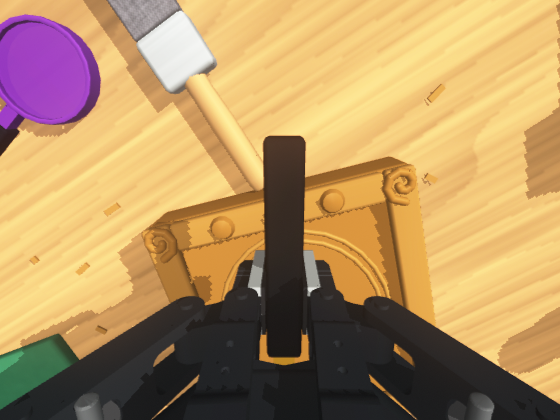

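```bash
python3 - <<'E'
from plan import *
s=snap('scene')
for u,v in((527,238.5),): print(atz(s,170+(v+.5)/3.7-.5,130+(u+.5)/3.7-.5,.135))
im=s['img'].astype(int);P=cloud(s);D=s['depth']
m=(D>0)&(P[...,2]>.12)&(P[...,2]<.155)&(np.hypot(P[...,0]-.5665,P[...,1]+.022)<.05)
n=cv2.morphologyEx(m.astype(np.uint8),cv2.MORPH_OPEN,np.ones((5,5)))
c=max(cv2.findContours(n,0,1)[0],key=cv2.contourArea);e=cv2.fitEllipse(c);print(e,atz(s,e[0][1],e[0][0],.135))
E
```

```text
[ 0.56749705 -0.02313097  0.135     ]
((271.8200988769531, 234.8019561767578), (25.129655838012695, 28.36801528930664), 101.24425506591797) [ 0.56863715 -0.02501142  0.135     ]
```

Small trim: 1.5 mm back along the handle, 0.5 mm up, then hold.

Call:
move_arm(
  moves=[0,-1.5,-0.5,0,0,0,0,0,0,0,0,0,0,0,0,0,0,0,0,0],
)

```text
clock: 24.98
ee_pos: [0.4921, 0.0227, 0.1238]
tool_rot: [2.743, 1.531, 0.0]
ft_force: [0.3, -0.9, -0.4]
gripper_width: 0.171
```

Call:
move_arm(
  moves=[0,0,0,0,0,0,0,0,0,0,0,0,0,0,0,0],
)

```text
clock: 25.48
ee_pos: [0.4921, 0.0227, 0.1238]
tool_rot: [2.743, 1.531, -0.0]
ft_force: [0.3, -0.0, -0.4]
gripper_width: 0.175
```

```bash
python3 - <<'E'
from plan import *
s=snap('scene','last')
st=robot.sense();print(st['clock'],st['ee_pos'],abs(st['qd']).max(),st['gripper_width'],st['ft_force'])
P=cloud(s);D=s['depth']
m=(D>0)&(P[...,2]>.12)&(P[...,2]<.155)&(np.hypot(P[...,0]-.5665,P[...,1]+.022)<.05)
q=P[m];print((q.min(0)+q.max(0))/2,np.median(q,0))
im=s['img'].astype(int)
k=(im[...,0]>100)&(im[...,0]-im[...,1]>60)&(D>0)&(im[...,0]-im[...,2]>60)&(P[...,2]>.1)&(abs(P[...,0]-.79)<.06)&(abs(P[...,1]-.08)<.06)
print('collar',np.median(P[k],0))
print(robot.job_done())
cv2.imwrite('pics/last_c.png',cv2.resize(s['img'][170:310,130:380,::-1],None,fx=3,fy=3))
E
```

```text
25.525 [0.49213343 0.02270135 0.12380082] 0.001426986624380131 0.17402941730153415 [ 0.15567097 -0.40755869 -0.39693349]
[ 0.56351463 -0.02330241  0.13573517] [ 0.567325   -0.02324333  0.1380389 ]
collar [0.78944553 0.07139203 0.1399295 ]
the job is handed in; nothing more can be done
None
```

View pics/last_c.png

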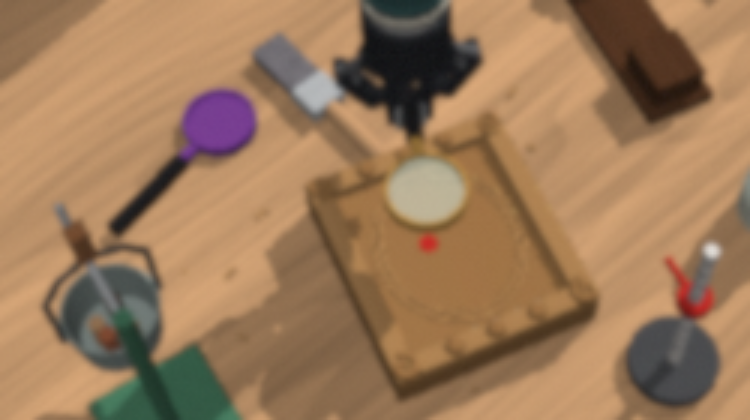

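The pail is hanging on the hook arm, released, and the brass reading lens is being held still over the red dot. I handed the job in at 25.5 s.

**Pail:** I threaded the arch over the arm and lowered it. The wrist force then rose from about −2 N to +4 N, which shows the arm had taken the load. The last picture still shows the pail hanging from the peak of its handle.

**Lens position:** the middle of the lens should be at about (0.566, −0.022, 0.135). I worked that out from the gripper position and the 85 mm grip offset. The dot measured (0.5666, −0.0224) in the wrist camera. Scene-camera checks of the lens centre agreed to about 1–4 mm.

**Checks that disagreed or stay uncertain:**
- **Collar height:** early estimates ranged from 0.1315 to 0.140 m. I used 0.135 m, because a close wrist view showed the collar's top face at 0.1405 m and its lower side near 0.128 m.
- **Lens level:** the scene camera showed the lens nose about 1° down. That may be camera error, and the available moves cannot correct tilt.
- **Top camera:** it was off by a few millimetres compared with the other two cameras, and its view of the held lens was partly blocked by the arm, so I gave it less weight.

No force reading suggested contact with the clay, and the collar read the same before and after. I noticed nothing else on the table out of place in the last pictures.

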